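# Swap charged and run-down packs on the bench charger

## Robot

A 6-joint arm with a two-finger parallel gripper is mounted at the origin on a cart in front of the work surface, level with it; the furniture and walls round the work are solid. World frame = base frame: x ahead of the robot, y to its left, z up, the work surface at z = 0. Lengths are in m, angles in rad, forces in N, time in s.
With the tool pointing down it reaches from about 0.35 to 0.975 m from the base axis. Payload 4.9 kg.
Tool frame: the origin (TCP) lies at the very end of the fingers, on their centre line; the grasp point (between the pads) lies 19 mm behind it (ctrl.grip_point_offset is the distance from the TCP to the grasp point, in m); z points along the fingers, y is the line along which they close (so a half turn about z gives the same grasp; the last joint's range is limited). The gripper opens to 85 mm and grips with 20 to 120 N. Pads are 22 mm wide; open, the fingers measure 114 mm over their backs; the gripper's body (76 mm by 85 mm) begins 54 mm behind the grasp point. The pads swing forward as they close: fully open they stand 13 mm farther back than shut.
Start: joints at [-1.362, 0.053, 1.613, -0, 1.476, -0.119], TCP at [0.201, -0.592, 0.231] pointing down, gripper open.
Joint ranges: [-3.01, 3.01], [-1.01, 2.22], [0.06, 2.58], [-1.02, 4.17], [0.09, 2.62], [-3.14, 3.14]. Speed limits (rad/s): [2.57, 2.57, 3.14, 3.14, 3.14, 3.14].

## Interface

Orientations are given as a rotation vector (axis times angle).
In Python, from station import ctrl gives the robot as it stands.
- The arm moves only by the tool send_rows, never from a script. Its argument "rows" is a list of rows, each a list of 3 entries, a list of its own where there are three numbers: the finger opening in cm, from 0 to 8.54, then the shift along the tool's x, y, z in cm, then the turn about the tool's z in degrees. A call has 1 to 10 rows; each row shifts and turns the commanded pose from where the row before left it, along the tool's axes as they then stand; what a row does not reach is not made up. A row lasts 1/8 s, in which the tool goes at most 62.5 mm and 10.7 degrees, less where a joint would pass 70% of its speed; a pose out of reach is approached as far as the arm can. A call with a gripper value outside its range is refused whole. The fingers move at their own pace and stop on an object; "newtons" is the grip in N (left out, the last holds). Time passes only in rows, so rows that do not move let the fingers close. It gives the time, the measured TCP pose, the force, the opening and the grip force at its end, in the units of the state.
- ctrl.get_obs(): the state, without advancing time (a new reading comes with each control period).
- ctrl.get_image(name): name is "scene" or "top"; returns a dict with "frame" (420x560x3 uint8, red, green, blue), "range_z" (420x560 float32, m along the optical axis (not along the pixel's ray), 0 where there is no reading), "fx", "fy", "cx", "cy" (pixels), "cam_to_world" (4x4, takes a point from camera to world coordinates). Camera axes: x right, y down, z forward; pixel columns grow to the right and rows downward; lengths in m; the calibration is good to about 2 mm. A picture is of the moment at which its call begins.
- ctrl.finish_job(): hands the job in; it is judged then, once.
The state is a dict: "t": time; "q": joint angles; "dq": joint speeds; "effort": joint torques, N m; "tool_pos": TCP position; "tool_rot": TCP orientation; "contact_force": force on the tool from outside, world axes, zero at the start; "wrist_torque": the same for the moment, N m; "opening": finger opening in m; "grip_force": force on a finger pad.
Only numpy, scipy, OpenCV 4.12 (cv2) and the standard library are available. Lean on these libraries where they do the work, as an engineer would, in place of code of your own. Each camera call takes 0.05 s, during which the arm holds its last target. There are 200 camera calls.

## Task

Hook the battery tray behind its far lip and drag it, without lifting it, to the front of the bench until its front is within about 5 cm of the bench edge. Then change the packs over: stand every charged pack from the charger upright in the tray, and slide every run-down pack from the tray onto a charger rail, fully home so that the detent holds it. Only when all are changed over, switch the charger on at its toggle; leave the other things on the bench alone.

Things in the scene. Friction and masses are not known exactly. Their poses are not given: they have to be found in the camera images.
- tray: sheet-metal tray, 118 mm (x) x 250 mm (y), walls 34 mm high and 3 mm thick with a lip turned out 5 mm all round (128 x 260 mm over it), floor 4 mm thick, 0.35 kg; origin at the centre of its underside, +x to its far long wall. It stands loose on the bench, too wide to grip, and slides with 4 to 8 N; inside, 112 x 244 mm. The bench's front edge is the line x = 0.373.
- tray_far_lip (a point): middle of the outer edge of the tray's far lip, 34 mm above the bench
- charger: grey three-bay battery charger screwed to the bench, deck 18 mm high; x from -55 mm (front edge) to +60 mm, y from +96 to -140 mm; origin at the level of the bench. Each bay has a steel T-rail, 11 mm high over the deck, 25 mm wide, from x = +6 mm (round nose) to the terminal housing, whose face is at x = +46 mm, 42 mm above the bench. Packs slide on along +x.
- bay0 (a point): left (+y) bay of the charger: where a pack's centre lies when it is home, 39 mm above the bench. Axes as the charger's. To mount, bring the pack level over the deck, its x along the charger's +x, its centre 44 to 48 mm before this point (-x), about 1 mm clear of the deck (do not press on it), then slide it along +x until its leading end meets the housing.
- bay1 (a point): middle bay of the charger: where a pack's centre lies when it is home, 39 mm above the bench. Mount as at bay0: the rail has 2 mm of play upwards and to each side, and its round nose centres the pack. To take a pack off, slide it 45 mm or more along -x before lifting.
- bay2 (a point): right (-y) bay of the charger: where a pack's centre lies when it is home, 39 mm above the bench. Mount and take off as at the others; bays are 68 mm apart.
- ball0 (a joint): sprung steel ball on top of the rail of bay 0, m pressed down: about 0 when the bay is empty or the pack is home, up to 0.003 while a pack passes over it, from 15 mm to 1 mm before home. Passing it either way takes about 5 to 10 N along the rail; past its middle it pushes the pack home.
- ball1 (a joint): sprung steel ball on top of the rail of bay 1, m pressed down: about 0 when the bay is empty or the pack is home, up to 0.003 while a pack passes over it, from 15 mm to 1 mm before home. Passing it either way takes about 5 to 10 N along the rail; past its middle it pushes the pack home.
- ball2 (a joint): sprung steel ball on top of the rail of bay 2, m pressed down: about 0 when the bay is empty or the pack is home, up to 0.003 while a pack passes over it, from 15 mm to 1 mm before home. Passing it either way takes about 5 to 10 N along the rail; past its middle it pushes the pack home.
- flat0_mid (a point): black battery pack, 70 mm long (x) x 38 wide (y) x 42 high (z), 0.2 kg, light plate on top; this point is its centre, 21 mm above its underside. +x: its leading end (brass contacts), first onto the charger; a T-slot runs along the underside. Grip it across its width. All packs look alike. Run-down, at first in the tray, +x away from the robot; absent in some runs.
- flat1_mid (a point): battery pack like flat0, this point its centre, axes alike. Run-down, at first in the tray, +x away from the robot; absent in some runs.
- flat2_mid (a point): battery pack like flat0, this point its centre, axes alike. Run-down, at first in the tray, +x away from the robot; absent in some runs.
- full0_mid (a point): battery pack like flat0, this point its centre, axes alike. A charged pack, at first home in bay 0; absent in some runs.
- full1_mid (a point): battery pack like flat0, this point its centre, axes alike. A charged pack, at first home in bay 1; absent in some runs.
- full2_mid (a point): battery pack like flat0, this point its centre, axes alike. A charged pack, at first home in bay 2; absent in some runs.
- power (a joint): charger's toggle switch: 0 = off, lever leaning towards the front (-x); 0.8 rad = on, leaning back (+x); stays where it is left, moves at about 1 N
- power_tip (a point): ball end (11 mm) of the toggle lever, 30 mm from its pivot, pivot at x = +40, y = -122, z = +23 mm of the charger, on a low block at its right end; lever 7 mm thick, hinged along y
- scale_by: bystander: pocket scale, 121x72x19 mm, left front
- jar_by_a: bystander: small jar with red cap, 30 mm across, 42 mm high, by the wooden case
- loupe_by: bystander: folding loupe on the wooden case
- marker_by: bystander: felt marker, 137 mm long, left of the tray

How it is judged:
On the way, in this order (a step that is already met when the one before it is completed fails the run):
1. the fingers, behind the tray's far wall, have begun to drag it (x of the grasp point in the frame of tray above 0.035 m and y of the grasp point in the frame of tray between -0.13 and 0.13 m and contact force between the fingers and tray above 0.3 N and distance of tray from where it was at the start of the episode above 0.02 m), for 0.1 s.
2. the tray has been dragged to the front of the bench with the run-down packs in it (world x of tray below 0.49 m and angle between tray's own z axis and vertical below 0.1 rad and horizontal distance between each of flat0_mid, flat1_mid, flat2_mid and tray below 0.12 m), for 0.2 s.
3. every charged pack stands in the tray and every run-down pack is home on a rail, its ball clicked in (((x of flat0_mid in the frame of bay0 between -0.004 and 0.004 m and y of flat0_mid in the frame of bay0 between -0.005 and 0.005 m and z of flat0_mid in the frame of bay0 between -0.005 and 0.005 m and value of joint ball0 below 0.0015 m) or (x of flat0_mid in the frame of bay1 between -0.004 and 0.004 m and y of flat0_mid in the frame of bay1 between -0.005 and 0.005 m and z of flat0_mid in the frame of bay1 between -0.005 and 0.005 m and value of joint ball1 below 0.0015 m) or (x of flat0_mid in the frame of bay2 between -0.004 and 0.004 m and y of flat0_mid in the frame of bay2 between -0.005 and 0.005 m and z of flat0_mid in the frame of bay2 between -0.005 and 0.005 m and value of joint ball2 below 0.0015 m)) and ((x of flat1_mid in the frame of bay0 between -0.004 and 0.004 m and y of flat1_mid in the frame of bay0 between -0.005 and 0.005 m and z of flat1_mid in the frame of bay0 between -0.005 and 0.005 m and value of joint ball0 below 0.0015 m) or (x of flat1_mid in the frame of bay1 between -0.004 and 0.004 m and y of flat1_mid in the frame of bay1 between -0.005 and 0.005 m and z of flat1_mid in the frame of bay1 between -0.005 and 0.005 m and value of joint ball1 below 0.0015 m) or (x of flat1_mid in the frame of bay2 between -0.004 and 0.004 m and y of flat1_mid in the frame of bay2 between -0.005 and 0.005 m and z of flat1_mid in the frame of bay2 between -0.005 and 0.005 m and value of joint ball2 below 0.0015 m)) and ((x of flat2_mid in the frame of bay0 between -0.004 and 0.004 m and y of flat2_mid in the frame of bay0 between -0.005 and 0.005 m and z of flat2_mid in the frame of bay0 between -0.005 and 0.005 m and value of joint ball0 below 0.0015 m) or (x of flat2_mid in the frame of bay1 between -0.004 and 0.004 m and y of flat2_mid in the frame of bay1 between -0.005 and 0.005 m and z of flat2_mid in the frame of bay1 between -0.005 and 0.005 m and value of joint ball1 below 0.0015 m) or (x of flat2_mid in the frame of bay2 between -0.004 and 0.004 m and y of flat2_mid in the frame of bay2 between -0.005 and 0.005 m and z of flat2_mid in the frame of bay2 between -0.005 and 0.005 m and value of joint ball2 below 0.0015 m)) and x of full0_mid in the frame of tray between -0.03 and 0.03 m and y of full0_mid in the frame of tray between -0.11 and 0.11 m and z of full0_mid in the frame of tray between 0.015 and 0.035 m and angle between each of full0_mid, full1_mid, full2_mid's own z axis and vertical below 0.2 rad and x of full1_mid in the frame of tray between -0.03 and 0.03 m and y of full1_mid in the frame of tray between -0.11 and 0.11 m and z of full1_mid in the frame of tray between 0.015 and 0.035 m and x of full2_mid in the frame of tray between -0.03 and 0.03 m and y of full2_mid in the frame of tray between -0.11 and 0.11 m and z of full2_mid in the frame of tray between 0.015 and 0.035 m), for 0.2 s.
4. the charger is switched on (value of joint power above 0.6 rad), for 0.2 s.
At the end, for the whole second after the job is handed in: tray flat at the front (its centre at x < 0.49); every charged pack upright on the tray floor (0.2 rad); every run-down pack in a bay within 4 mm along the rail, 5 mm across and in height, with its ball risen (under 1.5 mm); toggle past 0.6 rad; all at rest (all of step 3 and world x of tray below 0.49 m and angle between tray's own z axis and vertical below 0.1 rad and linear speed of each of tray, flat0, flat1, flat2, full0, full1, full2 below 0.02 m/s and value of joint power above 0.6 rad); the robot touches nothing.
It fails at once if the tray is lifted or tipped instead of dragged (height (world z) of tray above 0.02 m or angle between tray's own z axis and vertical above 0.2 rad).
It fails at once if another thing on the bench is moved by more than 3 cm (distance of any of scale_by, jar_by_a, loupe_by, marker_by from where it was at the start of the episode above 0.03 m).
Of flat0, flat1, flat2 only 2 to 3 are there at a start; the rules pass over those that are not, and their reading is None.
Of full0, full1, full2 only 2 to 2 are there at a start; the rules pass over those that are not, and their reading is None.
At some moment in a run one of tray may be knocked a few centimetres aside while the robot is not near it.
Once in a run the grip may slacken for a moment while it holds something.
It also fails if it takes over 210 s, if anything falls off the work surface, if the arm or the gripper's body presses on something with over 40 N, if the wrist force passes 120 N, or if a joint passes its speed limit or range.

## Working session

There is one attempt and no reset: what is moved stays moved. The work goes in short steps, Python scripts to look and compute and a tool call to move; the robot and the scene stay as the last step left them, time stands still between calls to the robot, and variables do not carry over. Pictures are saved under pics/ and viewed, at most 14 in all, crops included, and the job is handed in when it is done.

Besides the shell and the picture viewer there is one more tool, called by a JSON object that holds its "method" and its "body", one argument or row to a line. send_rows: Moves the arm, as the interface text tells. Its arguments: {"type":"object","properties":{"rows":{"type":"array","items":{"type":"array"}},"newtons":{"type":"number"}},"required":["rows"]}

```bash
mkdir -p pics; cat > h.py <<'E'
import numpy as np, cv2
from station import ctrl
def grab(n,save=None):
    d=ctrl.get_image(n)
    if save: cv2.imwrite(f'pics/{save}.png',d['frame'][:,:,::-1])
    return d
def cloud(d):
    z=d['range_z']; v,u=np.mgrid[:z.shape[0],:z.shape[1]]
    p=np.stack([(u-d['cx'])/d['fx']*z,(v-d['cy'])/d['fy']*z,z],-1)
    T=d['cam_to_world']; w=p@T[:3,:3].T+T[:3,3]; w[z==0]=np.nan
    return w
E
python3 - <<'E'
from h import *
for n in('top','scene'):
    d=grab(n,n+'0'); print(n,d['fx'],d['cx'],d['cy']); print(d['cam_to_world'].round(3)); np.save(n+'.npy',cloud(d))
o=ctrl.get_obs(); print(o, ctrl.grip_point_offset)
E
```

```text
top 396.5835514606378 271.05314934401525 209.49637616313237
[[ 0.016 -0.993  0.114  0.445]
 [-1.    -0.019 -0.022  0.165]
 [ 0.024 -0.114 -0.993  1.126]
 [ 0.     0.     0.     1.   ]]
scene 514.7871604234426 276.07710147968584 217.1070447667515
[[ 0.496  0.749 -0.438  1.324]
 [ 0.868 -0.424  0.258 -0.299]
 [ 0.007 -0.509 -0.861  1.617]
 [ 0.     0.     0.     1.   ]]
{'t': 0.1, 'q': array([-1.36201543e+00,  5.33097307e-02,  1.61416728e+00, -1.38835076e-07,
        1.47601074e+00, -1.19028800e-01]), 'dq': array([-2.57824354e-05, -1.84346850e-03, -3.27566969e-03,  2.57628502e-04,
        3.16153602e-04,  3.71884254e-04]), 'effort': array([ 1.71995166e-04, -3.94905710e+01, -3.71361351e+01, -1.52842981e-04,
        3.95689261e-03, -1.48895552e-06]), 'tool_pos': array([ 0.20109544, -0.59116164,  0.23016793]), 'tool_rot': array([-3.09762010e+00, -5.12310924e-01,  1.33679101e-04]), 'contact_force': array([ 0.23741632, -0.89469514,  0.21483219]), 'wrist_torque': array([0.05476133, 0.02793391, 0.07154261]), 'grip_force': 0.0, 'opening': 0.08532599732103742} 0.0187
```

View pics/top0.png

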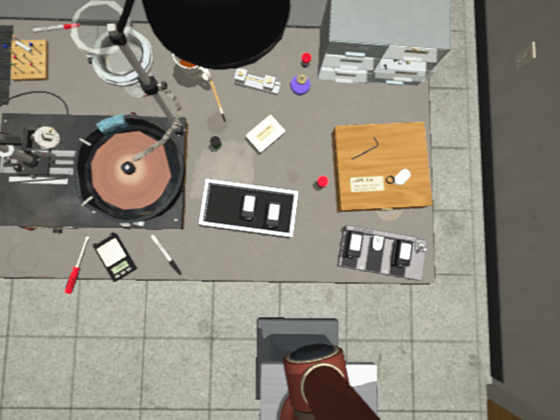

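View pics/scene0.png

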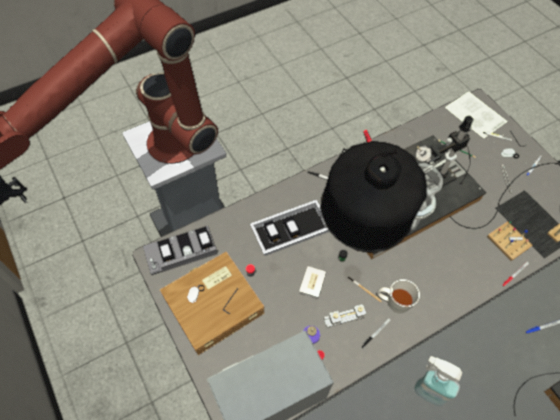

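Top view: the tray is at about (249,208), with two packs at (249,205) and (273,214). The charger is at (382,253), with packs in the left bay (354,243) and right bay (403,252), the middle bay empty, and the toggle near (421,246). The scene view agrees, with the jar's red cap at top-view (322,182) to the right of the tray.

```bash
cat >> h.py <<'E'
def ray(d,uv,z):
    T=d['cam_to_world']; uv=np.atleast_2d(uv).astype(float)
    r=np.c_[(uv[:,0]-d['cx'])/d['fx'],(uv[:,1]-d['cy'])/d['fy'],np.ones(len(uv))]@T[:3,:3].T
    return (T[:3,3]+r*((z-T[2,3])/r[:,2])[:,None])[:,:2]
def blobs(d,mask,roi,z,amin=20,amax=1e5):
    u0,v0,u1,v1=roi; m=np.zeros(mask.shape,np.uint8); m[v0:v1,u0:u1]=mask[v0:v1,u0:u1]
    cs,_=cv2.findContours(m,cv2.RETR_EXTERNAL,cv2.CHAIN_APPROX_NONE); out=[]
    for c in cs:
        if not amin<=cv2.contourArea(c)<=amax: continue
        (x,y),(w,h),a=cv2.minAreaRect(ray(d,c[:,0,:],z).astype(np.float32)*1000)
        out.append((c[:,0,:].mean(0).round(1).tolist(),round(x/1000,4),round(y/1000,4),round(w),round(h),round(a,1)))
    return out
E
python3 - <<'E'
from h import *
for n,rt,rc in(('top',(190,170,305,245),(333,222,432,285)),('scene',(240,190,335,262),(140,218,225,275))):
    d=grab(n); f=d['frame'].astype(int); w=cloud(d); mn=f.min(2)
    wh=(mn>185).astype(np.uint8)
    print(n); print('traylip',blobs(d,wh,rt,.034)); print('flats',blobs(d,wh,rt,.046,20,400))
    print('charger',blobs(d,wh,rc,.060,15,500))
    for nm,r in(('t',rt),('c',rc)):
        p=w[r[1]:r[3],r[0]:r[2]].reshape(-1,3)
        s=[(.030,.038),(.040,.05)] if nm=='t' else [(.012,.024),(.038,.046),(.056,.066)]
        for a,b in s:
            q=p[(p[:,2]>a)&(p[:,2]<b)]
            if len(q)>5: print(nm,a,b,len(q),q.min(0).round(3),q.max(0).round(3),q.mean(0).round(4),cv2.minAreaRect((q[:,:2]*1000).astype(np.float32)))
d=grab('top'); f=d['frame'][170:290,190:440,::-1]; cv2.imwrite('pics/crop.png',cv2.resize(f,None,fx=3.2,fy=3.2,interpolation=cv2.INTER_CUBIC))
E
```

```text
top
traylip [([248.4, 207.2], 0.5766, 0.2033, 262, 130, 83.3)]
flats []
charger [([413.5, 263.2], 0.4254, -0.2456, 30, 71, 69.2), ([404.9, 250.7], 0.4622, -0.222, 26, 41, 80.6), ([386.4, 255.8], 0.4477, -0.1717, 18, 89, 81.0), ([377.6, 241.9], 0.4827, -0.1473, 26, 36, 79.7), ([363.4, 252.3], 0.4575, -0.1079, 18, 89, 79.8), ([355.4, 241.8], 0.4833, -0.0877, 26, 41, 80.1), ([393.5, 235.1], 0.5036, -0.1914, 112, 7, 81.0)]
t 0.03 0.038 763 [0.498 0.066 0.03 ] [0.653 0.338 0.038] [0.5741 0.2019 0.0338] ((575.7499389648438, 202.19873046875), (260.069580078125, 128.13209533691406), 83.31072235107422)
t 0.04 0.05 678 [0.524 0.07  0.04 ] [0.62  0.223 0.05 ] [0.5699 0.1678 0.0453] ((570.682861328125, 145.92953491210938), (94.47103881835938, 154.78994750976562), 1.2147951126098633)
c 0.012 0.024 2080 [ 0.382 -0.298  0.012] [ 0.529 -0.051  0.024] [ 0.442  -0.1779  0.0178] ((456.156982421875, -174.61622619628906), (236.7165069580078, 114.91026306152344), 81.4529800415039)
c 0.038 0.046 367 [ 0.423 -0.28   0.038] [ 0.531 -0.065  0.046] [ 0.5054 -0.1625  0.0414] ((473.1927795410156, -168.8227081298
[... 960 characters left out ...]
 [0.5741 0.1705 0.0452] ((578.9082641601562, 202.25262451171875), (255.29043579101562, 126.5113754272461), 83.7545394897461)
c 0.012 0.024 962 [ 0.382 -0.304  0.012] [ 0.535 -0.052  0.024] [ 0.4498 -0.1877  0.0185] ((467.2510986328125, -182.691162109375), (247.0713348388672, 141.2381134033203), 81.78968048095703)
c 0.038 0.046 190 [ 0.461 -0.282  0.038] [ 0.534 -0.067  0.046] [ 0.5096 -0.1644  0.0421] ((485.68194580078125, -172.52804565429688), (219.6573028564453, 68.8178939819336), 81.74681854248047)
c 0.056 0.066 378 [ 0.422 -0.284  0.056] [ 0.631 -0.061  0.066] [ 0.4827 -0.1531  0.0613] ((497.43194580078125, -136.4828338623047), (246.79518127441406, 169.41616821289062), 45.37223815917969)
```

View pics/crop.png

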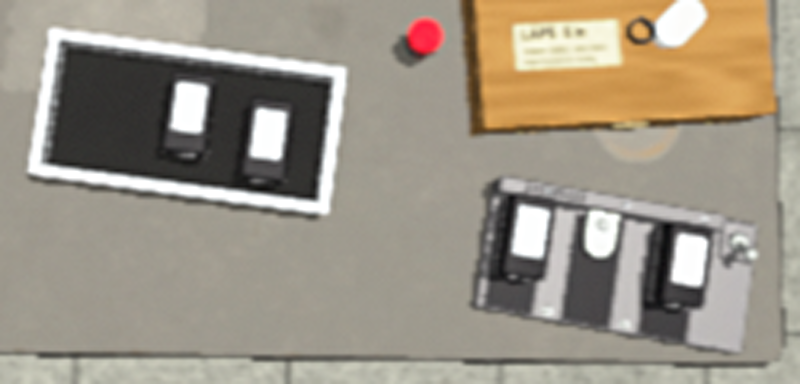

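The measurements are consistent:

| Item | Position | Yaw | Check |
|---|---|---|---|
| Tray | (0.5755, 0.202) | -6.7° | lip measures 260×128 mm |
| Charger | near (0.457, -0.152) | about -9° | |
| Bays | | | bays 0 and 2 full, bay 1 empty |

There are two run-down and two charged packs. I'll plan the hook behind the far lip with the fingers open.

```bash
cat >> h.py <<'E'
from scipy.spatial.transform import Rotation as Ro
def phi(o=None):
    o=o or ctrl.get_obs(); m=Ro.from_rotvec(o['tool_rot']).as_matrix(); return np.degrees(np.arctan2(m[1,0],m[0,0]))
def plan(wps,start=None):
    """wps: (x,y,z,phi,n) list; prints rows of tool shifts (cm) and turns (deg)"""
    o=ctrl.get_obs(); p,f=(o['tool_pos'],phi(o)) if start is None else (np.array(start[:3]),start[3]); c,cf=np.array(p,float),f
    for x,y,z,F,n in wps:
        tgt=np.array([x,y,z]); rows=[]; p0,f0=p,f
        for k in range(1,n+1):
            q=p0+(tgt-p0)*k/n; a=np.radians(cf); X=np.array([np.cos(a),np.sin(a),0]); Y=np.array([np.sin(a),-np.cos(a),0])
            d=q-c; s=np.round([d@X*100,d@Y*100,-d[2]*100],1); t=round(-(f0+(F-f0)*k/n-cf),1)
            c=c+(s[0]*X+s[1]*Y)/100-[0,0,s[2]/100]; cf-=t; rows.append((s.tolist(),t))
        p,f=tgt,F; print((x,y,z,F),rows)
E
python3 - <<'E'
from h import *
w=np.load('top.npy')
for u,v in((215,20),(150,80),(120,35),(180,100),(165,180)): print((u,v),w[v,u].round(3))
plan([(.664,.192,.20,-6.7,20),(.664,.192,.006,-6.7,8),(.555,.192,.006,-6.7,10)])
E
```

```text
(215, 20) [0.753 0.232 0.63 ]
(150, 80) [0.78  0.388 0.38 ]
(120, 35) [0.773 0.386 0.552]
(180, 100) [ 0.894  0.413 -0.004]
(165, 180) [0.63  0.413 0.127]
(0.664, 0.192, 0.2, -6.7) [([3.5, -3.0, 0.2], np.float64(1.3)), ([3.3, -3.0, 0.1], np.float64(1.2)), ([3.4, -3.1, 0.2], np.float64(1.3)), ([3.2, -3.2, 0.1], np.float64(1.3)), ([3.2, -3.3, 0.2], np.float64(1.3)), ([3.1, -3.3, 0.1], np.float64(1.2)), ([3.0, -3.4, 0.2], np.float64(1.3)), ([3.0, -3.4, 0.1], np.float64(1.3)), ([2.8, -3.6, 0.2], np.float64(1.3)), ([2.8, -3.6, 0.1], np.float64(1.2)), ([2.7, -3.6, 0.2], np.float64(1.3)), ([2.7, -3.7, 0.1], np.float64(1.3)), ([2.5, -3.8, 0.2], np.float64(1.3)), ([2.5, -3.8, 0.1], np.float64(1.2)), ([2.4, -3.9, 0.2], np.float64(1.3)), ([2.3, -3.9, 0.2], np.float64(1.3)), ([2.2, -4.0, 0.1], np.float64(1.3)), ([2.1, -4.0, 0.2], np.float64(1.2)), ([2.0, -4.1, 0.1], np.float64(1.3)), ([1.9, -4.1, 0.2], np.float64(1.3))]
(0.664, 0.192, 0.006, -6.7) [([0.0, -0.0, 2.4], np.float64(-0.0)), ([0.0, -0.0, 2.4], np.float64(-0.0)), ([0.0, -0.0, 2.4], np.float64(-0.0)), ([0.0, -0.0, 2.5], np.float64(-0.0)), ([0.0, -0.0, 2.4], np.float64(-0.0)), ([0.0, -0.0, 2.4], np.float64(-0.0)), ([0.0, -0.0, 2.4], np.float64(-0.0)), ([0.0, -0.0, 2.5], np.float64(-0.0))]
(0.555, 0.192, 0.006, -6.7) [([-1.1, 0.1, -0.0], np.float64(-0.0)), ([-1.0, 0.1, -0.0], np.float64(-0.0)), ([-1.1, 0.2, -0.0], np.float64(-0.0)), ([-1.1, 0.1, -0.0], np.float64(-0.0)), ([-1.1, 0.1, -0.0], np.float64(-0.0)), ([-1.1, 0.1, -0.0], np.float64(-0.0)), ([-1.0, 0.2, -0.0], np.float64(-0.0)), ([-1.1, 0.1, -0.0], np.float64(-0.0)), ([-1.1, 0.1, -0.0], np.float64(-0.0)), ([-1.1, 0.1, -0.0], np.float64(-0.0))]
```

```bash
python3 - <<'E'
from h import *
w=np.load('scene.npy')[140:255,315:430].reshape(-1,3); q=w[(w[:,2]>.3)&(w[:,0]>.6)]
for a in np.arange(.3,.75,.05):
    s=q[(q[:,2]>a)&(q[:,2]<a+.05)]
    if len(s): print(round(a,2),len(s),s.min(0).round(3),s.max(0).round(3))
E
```

```text
0.3 133 [0.668 0.434 0.3  ] [0.876 0.639 0.347]
0.35 150 [0.681 0.416 0.352] [0.895 0.588 0.4  ]
0.4 91 [0.808 0.434 0.4  ] [0.881 0.493 0.449]
0.45 95 [0.79  0.173 0.45 ] [0.945 0.49  0.499]
0.5 800 [0.756 0.123 0.501] [0.973 0.32  0.55 ]
0.55 827 [0.782 0.122 0.55 ] [0.976 0.308 0.6  ]
0.6 1170 [0.785 0.122 0.6  ] [0.979 0.346 0.65 ]
0.65 5369 [0.757 0.123 0.65 ] [0.977 0.346 0.7  ]
0.7 970 [0.838 0.193 0.7  ] [0.91  0.293 0.742]
```

{"method": "send_rows", "body": {
  "rows": [
    [8.5, [3.5, -3.0, 0.2], 1.3],
    [8.5, [3.3, -3.0, 0.1], 1.2],
    [8.5, [3.4, -3.1, 0.2], 1.3],
    [8.5, [3.2, -3.2, 0.1], 1.3],
    [8.5, [3.2, -3.3, 0.2], 1.3],
    [8.5, [3.1, -3.3, 0.1], 1.2],
    [8.5, [3.0, -3.4, 0.2], 1.3],
    [8.5, [3.0, -3.4, 0.1], 1.3],
    [8.5, [2.8, -3.6, 0.2], 1.3],
    [8.5, [2.8, -3.6, 0.1], 1.2]
  ],
  "newtons": 40
}}

```text
t: 1.5
tool_pos: [0.4328, -0.1983, 0.2163]
tool_rot: [3.137, 0.165, 0.0]
contact_force: [1.3, -0.2, -0.6]
opening: 0.085
grip_force: 0.0
```

{"method": "send_rows", "body": {
  "rows": [
    [8.5, [2.7, -3.6, 0.6], 1.3],
    [8.5, [2.7, -3.7, 0.6], 1.3],
    [8.5, [2.5, -3.8, 0.6], 1.3],
    [8.5, [2.5, -3.8, 0.6], 1.2],
    [8.5, [2.4, -3.9, 0.6], 1.3],
    [8.5, [2.3, -3.9, 0.6], 1.3],
    [8.5, [2.2, -4.0, 0.6], 1.3],
    [8.5, [2.1, -4.0, 0.6], 1.2],
    [8.5, [2.0, -4.1, 0.6], 1.3],
    [8.5, [1.9, -4.1, 0.6], 1.3]
  ]
}}

```text
t: 2.75
tool_pos: [0.6643, 0.1929, 0.1559]
tool_rot: [3.136, -0.185, -0.0]
contact_force: [-0.2, -0.8, 0.9]
opening: 0.085
grip_force: 0.0
```

```bash
python3 - <<'E'
from h import *
d=grab('scene','s1'); w=cloud(d)[180:270,230:340].reshape(-1,3); q=w[(w[:,2]>.03)&(w[:,2]<.038)&(w[:,1]>.05)&(w[:,1]<.36)&(w[:,0]<.67)]
print(cv2.minAreaRect((q[:,:2]*1000).astype(np.float32)),ctrl.get_obs()['tool_pos'],phi())
plan([(.664,.192,.006,-6.7,8)])
E
```

```text
((575.531494140625, 199.72015380859375), (254.57286071777344, 129.8594207763672), 83.65342712402344) [0.66531756 0.19720195 0.15456064] -6.624660289875622
(0.664, 0.192, 0.006, -6.7) [([-0.0, 0.1, 1.9], np.float64(0.0)), ([-0.0, 0.0, 1.8], np.float64(0.0)), ([-0.0, 0.1, 1.9], np.float64(0.0)), ([-0.0, 0.1, 1.8], np.float64(0.0)), ([-0.0, 0.0, 1.9], np.float64(0.0)), ([-0.1, 0.1, 1.8], np.float64(0.1)), ([0.0, 0.1, 1.9], np.float64(-0.0)), ([0.0, 0.0, 1.9], np.float64(-0.0))]
```

{"method": "send_rows", "body": {
  "rows": [
    [8.5, [0, 0, 3.0], 0],
    [8.5, [0, 0, 3.0], 0],
    [8.5, [0, 0, 3.0], 0],
    [8.5, [0, 0, 3.0], 0],
    [8.5, [0, 0, 1.5], 0],
    [8.5, [0, 0, 1.2], 0],
    [8.5, [0, 0, 0], 0],
    [8.5, [-0.8, 0, 0], 0],
    [8.5, [-0.6, 0, 0], 0],
    [8.5, [-0.6, 0.1, 0], 0]
  ]
}}

```text
t: 4.05
tool_pos: [0.6448, 0.1931, 0.0106]
tool_rot: [-3.135, 0.184, -0.007]
contact_force: [4.8, 0.9, -0.4]
opening: 0.0856
grip_force: 2.1
```

{"method": "send_rows", "body": {
  "rows": [
    [8.5, [-0.8, 0.1, 0.2], 0],
    [8.5, [-1.0, 0.1, 0], 0],
    [8.5, [-1.0, 0.1, 0], 0],
    [8.5, [-1.0, 0.1, 0], 0],
    [8.5, [-1.0, 0.1, 0], 0],
    [8.5, [-1.0, 0.1, 0], 0],
    [8.5, [-1.0, 0.2, 0], 0],
    [8.5, [-1.0, 0.1, 0], 0],
    [8.5, [-1.0, 0.1, 0], 0],
    [8.5, [-0.8, 0.1, 0], 0]
  ]
}}

```text
t: 5.3
tool_pos: [0.5505, 0.1936, 0.0104]
tool_rot: [-3.134, 0.184, -0.014]
contact_force: [6.6, -0.1, 3.5]
opening: 0.0849
grip_force: 3.4
```

```bash
cat >> h.py <<'E'
def tray(d,P=None):
    """lip rectangle from the depth picture: x,y,yaw(deg) and size"""
    w=cloud(d).reshape(-1,3); c=d['frame'].reshape(-1,3).min(1)
    q=w[(c>120)&(w[:,2]>.028)&(w[:,2]<.040)&(w[:,0]>.36)&(w[:,0]<.68)&(w[:,1]>.03)&(w[:,1]<.40)]
    (x,y),(a,b),t=cv2.minAreaRect((q[:,:2]*1000).astype(np.float32))
    if a<b: t-=90
    return round(x/1e3,4),round(y/1e3,4),round((t-90+45)%90-45,1),round(a),round(b)
E
python3 - <<'E'
from h import *
for n in('scene','top'):
    d=grab(n,n+'2'); print(n,tray(d))
print(ctrl.get_obs()['tool_pos'],phi(),ctrl.get_obs()['contact_force'])
E
```

```text
scene (0.4755, 0.2034, -6.9, 262, 131)
top (0.4754, 0.2029, -6.8, 260, 128)
[0.5494125  0.19356015 0.00996175] -6.726810853549187 [4.43222827 0.60894148 4.15910321]
```

View pics/scene2.png

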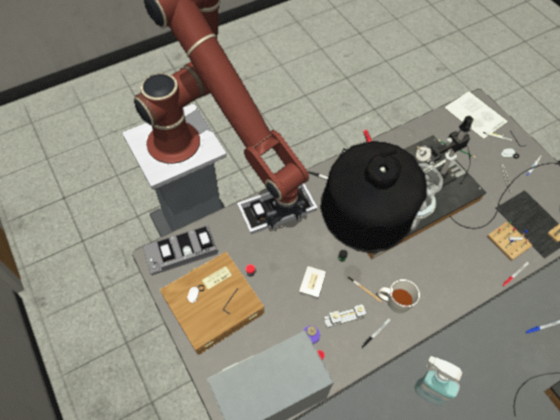

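The tray is dragged to (0.475, 0.203), level, and the fingers are still behind it. I'll pull a little more, then back off and lift.

{"method": "send_rows", "body": {
  "rows": [
    [8.5, [-0.5, 0, 0], 0],
    [8.5, [-0.5, 0.1, 0], 0],
    [8.5, [0, 0, 0], 0],
    [8.5, [1.0, 0, 0], 0],
    [8.5, [1.0, 0, 0], 0],
    [8.5, [0.5, 0, -3.0], 0],
    [8.5, [0, 0, -4.0], 0],
    [8.5, [0, 0, -5.0], 0],
    [8.5, [-1, 6, -5.0], 0],
    [8.5, [-1, 6, -3.0], 0]
  ]
}}

```text
t: 6.65
tool_pos: [0.5331, 0.0895, 0.1965]
tool_rot: [3.136, -0.181, 0.002]
contact_force: [-0.0, -1.1, 0.4]
opening: 0.0851
grip_force: 0.0
```

{"method": "send_rows", "body": {
  "rows": [
    [8.5, [0, 5, 0], 0],
    [8.5, [0, 0, 0], 0]
  ]
}}

```text
t: 6.9
tool_pos: [0.5266, 0.0378, 0.1946]
tool_rot: [3.135, -0.191, -0.001]
contact_force: [-0.5, 0.2, -0.8]
opening: 0.085
grip_force: 0.0
```

```bash
cat >> h.py <<'E'
def packs(d):
    """tops of packs by depth: bench packs (top .046) and rail packs (.060); centre, size, yaw"""
    w=cloud(d); out=[]
    for lo,hi,reg in((.0405,.052,w[...,1]>.03),(.055,.066,w[...,1]<.02)):
        m=((w[...,2]>lo)&(w[...,2]<hi)&reg&(w[...,0]>.37)&(w[...,0]<.6)&(w[...,1]<.36)&(w[...,1]>-.33)).astype(np.uint8)
        n,l=cv2.connectedComponents(m,connectivity=4)
        for k in range(1,n):
            p=w[l==k]
            if len(p)<60: continue
            (x,y),(a,b),t=cv2.minAreaRect((p[:,:2]*1000).astype(np.float32))
            out.append((round(x/1e3,4),round(y/1e3,4),round(a),round(b),round((t+45)%90-45,1),len(p),round(float(np.median(p[:,2])),4)))
    return out
E
python3 - <<'E'
from h import *
for n in('scene','top'):
    d=grab(n,n+'3'); print(n,tray(d)); [print('  ',p) for p in packs(d)]
    wh=(d['frame'].min(2)>185).astype(np.uint8)
    print('charger',blobs(d,wh,(333,222,432,285) if n=='top' else (140,218,225,275),.060,15,500))
    print('flats',blobs(d,wh,(190,190,310,275) if n=='top' else (230,180,330,240),.046,15,400))
print(ctrl.get_obs()['tool_pos'],phi())
E
```

```text
scene (0.4647, 0.2038, -7.1, 262, 133)
   (0.472, 0.202, 38, 72, -7.4, 157, 0.0466)
   (0.4542, 0.1328, 39, 68, -7.5, 118, 0.0471)
   (0.48, -0.0877, 38, 73, -8.1, 168, 0.0604)
   (0.4606, -0.2225, 38, 73, -9.0, 180, 0.0609)
charger [([186.8, 250.4], 0.4952, -0.1596, 20, 27, 81.5), ([165.2, 250.2], 0.4593, -0.2233, 23, 38, 80.5), ([203.9, 237.7], 0.4802, -0.0889, 24, 39, 80.5)]
flats [([276.5, 202.5], 0.4719, 0.2028, 22, 37, 83.1), ([290.8, 199.3], 0.4731, 0.2289, 200, 129, 83.3)]
top (0.4658, 0.2029, -6.9, 260, 128)
   (0.4713, 0.202, 38, 69, -5.6, 353, 0.0457)
   (0.4496, 0.1341, 37, 70, -6.3, 350, 0.0457)
   (0.4795, -0.0787, 20, 66, -8.2, 168, 0.0593)
   (0.4581, -0.2221, 38, 70, -9.7, 351, 0.0594)
charger [([415.2, 265.0], 0.427, -0.2466, 42, 73, 80.7), ([404.9, 250.7], 0.4625, -0.222, 26, 42, 81.6), ([420.9, 242.4], 0.4847, -0.2648, 22, 15, 76.9), ([386.3, 256.0], 0.4475, -0.1717, 19, 90, 81.2), ([379.5, 242.2], 0.4831, -0.1544, 16, 35, 89.2), ([352.9, 241.7], 0.4847, -0.0798, 14, 41, 89.5), ([396.5, 235.6], 0.5026, -0.2005, 99, 9, 80.7)]
flats []
[0.5267038  0.04023464 0.19394328] -6.787988535767775
```

Both views agree. Bay 0 pack is at (.480,-.0875), bay 2 at (.4585,-.222), so bay 1 is at (.4693,-.1548) with charger yaw -9.1°. Flat A is at (.4713,.202) and flat B at (.450,.134). First move is B into bay 1.

```bash
python3 - <<'E'
from h import *
plan([(.4505,.1338,.11,-6.8,6),(.4505,.1338,.013,-6.8,8)])
E
```

```text
(0.4505, 0.1338, 0.11, -6.8) [([-1.4, -1.4, 1.4], np.float64(0.0)), ([-1.5, -1.4, 1.4], np.float64(0.0)), ([-1.4, -1.4, 1.4], np.float64(0.0)), ([-1.5, -1.4, 1.4], np.float64(0.0)), ([-1.4, -1.4, 1.4], np.float64(0.0)), ([-1.5, -1.4, 1.4], np.float64(0.0))]
(0.4505, 0.1338, 0.013, -6.8) [([0.0, 0.0, 1.2], np.float64(0.0)), ([0.0, 0.0, 1.2], np.float64(0.0)), ([0.0, 0.0, 1.2], np.float64(0.0)), ([0.0, 0.0, 1.2], np.float64(0.0)), ([0.0, 0.0, 1.3], np.float64(0.0)), ([0.0, 0.0, 1.2], np.float64(0.0)), ([0.0, 0.0, 1.2], np.float64(0.0)), ([0.0, 0.0, 1.2], np.float64(0.0))]
```

{"method": "send_rows", "body": {
  "rows": [
    [5.6, [-1.4, -1.4, 1.4], 0],
    [5.6, [-1.5, -1.4, 1.4], 0],
    [5.6, [-1.4, -1.4, 1.4], 0],
    [5.6, [-1.5, -1.4, 1.4], 0],
    [5.6, [-1.4, -1.4, 1.4], 0],
    [5.6, [-1.5, -1.4, 1.4], 0],
    [5.6, [0, 0, 1.2], 0],
    [5.6, [0, 0, 1.2], 0],
    [5.6, [0, 0, 0.8], 0],
    [5.6, [0, 0, 0], 0]
  ],
  "newtons": 80
}}

```text
t: 8.25
tool_pos: [0.4502, 0.1337, 0.0779]
tool_rot: [3.136, -0.185, -0.002]
contact_force: [0.0, -0.4, 0.1]
opening: 0.0562
grip_force: 0.0
```

```bash
python3 - <<'E'
from h import *
plan([(.4505,.1338,.013,-6.8,5)])
d=grab('top'); print(tray(d),packs(d)[:3])
E
```

```text
(0.4505, 0.1338, 0.013, -6.8) [([0.0, -0.0, 1.3], np.float64(0.0)), ([0.0, -0.0, 1.3], np.float64(0.0)), ([0.0, -0.0, 1.3], np.float64(0.0)), ([0.0, -0.0, 1.3], np.float64(0.0)), ([0.0, -0.0, 1.3], np.float64(0.0))]
(0.4658, 0.2029, -6.8, 260, 128) [(0.473, 0.2167, 11, 69, -10.8, 72, 0.0451), (0.4795, -0.0879, 38, 69, -8.8, 347, 0.0594), (0.4581, -0.2219, 38, 70, -8.7, 346, 0.0596)]
```

{"method": "send_rows", "body": {
  "rows": [
    [5.6, [0, 0, 1.5], 0],
    [5.6, [0, 0, 1.5], 0],
    [5.6, [0, 0, 1.5], 0],
    [5.6, [0, 0, 1.5], 0],
    [5.6, [0, 0, 0.5], 0],
    [3.0, [0, 0, 0], 0],
    [3.0, [0, 0, 0], 0],
    [3.0, [0, 0, 0], 0],
    [3.0, [0, 0, 0], 0]
  ],
  "newtons": 80
}}

```text
t: 9.43
tool_pos: [0.4503, 0.1341, 0.0137]
tool_rot: [-3.136, 0.184, -0.0]
contact_force: [-0.3, -0.1, -2.7]
opening: 0.0373
grip_force: 80.0
```

{"method": "send_rows", "body": {
  "rows": [
    [3.0, [0, 0, -0.5], 0],
    [3.0, [0, 0, -1.5], 0],
    [3.0, [0, 0, -2.5], 0],
    [3.0, [0, 0, -3.0], 0],
    [3.0, [0, 0, -3.0], 0],
    [3.0, [0, 0, 0], 0]
  ]
}}

```text
t: 10.18
tool_pos: [0.4529, 0.1345, 0.1226]
tool_rot: [-3.135, 0.184, -0.012]
contact_force: [0.8, -0.8, -1.5]
opening: 0.0368
grip_force: 80.3
```

```bash
python3 - <<'E'
from h import *
a=np.radians(-9.05); b=np.array([.4690,-.1549]); p=b-.046*np.array([np.cos(a),np.sin(a)])
print('pre',p.round(4),'home',b,phi(),ctrl.get_obs()['tool_pos'])
plan([(*p,.115,-9.05,8),(*p,.030,-9.05,6)])
d=grab('top'); print(tray(d),packs(d)); d=grab('scene','s4'); print(packs(d))
E
```

```text
pre [ 0.4236 -0.1477] home [ 0.469  -0.1549] -6.716425240752045 [0.45291987 0.13449051 0.1226106 ]
(np.float64(0.4235726333135829), np.float64(-0.1476643690020977), 0.115, -9.05) [([0.0, 3.5, 0.1], np.float64(0.3)), ([0.1, 3.6, 0.1], np.float64(0.3)), ([0.1, 3.5, 0.1], np.float64(0.3)), ([0.1, 3.6, 0.1], np.float64(0.3)), ([0.1, 3.5, 0.1], np.float64(0.3)), ([0.2, 3.6, 0.1], np.float64(0.3)), ([0.1, 3.5, 0.1], np.float64(0.2)), ([0.2, 3.6, 0.1], np.float64(0.3))]
(np.float64(0.4235726333135829), np.float64(-0.1476643690020977), 0.03, -9.05) [([-0.0, -0.0, 1.4], np.float64(0.0)), ([-0.0, -0.0, 1.4], np.float64(0.0)), ([-0.0, -0.0, 1.4], np.float64(0.0)), ([-0.0, -0.0, 1.4], np.float64(0.0)), ([-0.0, -0.0, 1.4], np.float64(0.0)), ([-0.0, -0.0, 1.5], np.float64(0.0))]
(0.4658, 0.2028, -6.8, 260, 128) [(0.4795, -0.0879, 38, 69, -8.9, 349, 0.0595), (0.4579, -0.2222, 38, 69, -9.3, 346, 0.0594)]
[(0.4711, 0.2018, 39, 72, -6.8, 158, 0.0462), (0.4808, -0.0884, 38, 76, -9.6, 183, 0.0605), (0.4586, -0.2222, 38, 74, -9.0, 181, 0.0608)]
```

{"method": "send_rows", "body": {
  "rows": [
    [3.0, [0.0, 3.5, 0.1], 0.3],
    [3.0, [0.1, 3.6, 0.1], 0.3],
    [3.0, [0.1, 3.5, 0.1], 0.3],
    [3.0, [0.1, 3.6, 0.1], 0.3],
    [3.0, [0.1, 3.5, 0.1], 0.3],
    [3.0, [0.2, 3.6, 0.1], 0.3],
    [3.0, [0.1, 3.5, 0.1], 0.2],
    [3.0, [0.2, 3.6, 0.1], 0.3],
    [3.0, [0, 0, 0], 0],
    [3.0, [0, 0, 0], 0]
  ]
}}

```text
t: 11.52
tool_pos: [0.4201, -0.1477, 0.1092]
tool_rot: [-3.13, 0.247, 0.004]
contact_force: [-0.5, -0.2, -1.7]
opening: 0.0367
grip_force: 80.9
```

```bash
cat >> h.py <<'E'
def st():
    o=ctrl.get_obs(); m=Ro.from_rotvec(o['tool_rot']).as_matrix(); print('t',round(o['t'],2),'pos',o['tool_pos'].round(4),'phi',phi(o).round(2),'toolz',m[:,2].round(4),'F',o['contact_force'].round(1),'open',round(o['opening'],4),'grip',round(o['grip_force'],1))
E
python3 - <<'E'
from h import *
st(); plan([(.4236,-.1477,.05,-9.05,5)])
d=grab('top'); w=cloud(d); cv2.imwrite('pics/c5.png',cv2.resize(d['frame'][200:300,330:440,::-1],None,fx=5,fy=5,interpolation=cv2.INTER_CUBIC)); d=grab('scene'); cv2.imwrite('pics/s5.png',cv2.resize(d['frame'][200:290,130:240,::-1],None,fx=6,fy=6,interpolation=cv2.INTER_CUBIC))
E
```

```text
t 11.53 pos [ 0.4201 -0.1477  0.1092] phi -9.04 toolz [-0.0023  0.0018 -1.    ] F [-0.5 -0.2 -1.7] open 0.0367 grip 80.9
(0.4236, -0.1477, 0.05, -9.05) [([0.1, -0.0, 1.2], np.float64(0.0)), ([0.0, -0.0, 1.2], np.float64(0.0)), ([0.1, -0.0, 1.2], np.float64(0.0)), ([0.1, -0.0, 1.1], np.float64(0.0)), ([0.0, -0.1, 1.2], np.float64(0.0))]
```

View pics/s5.png

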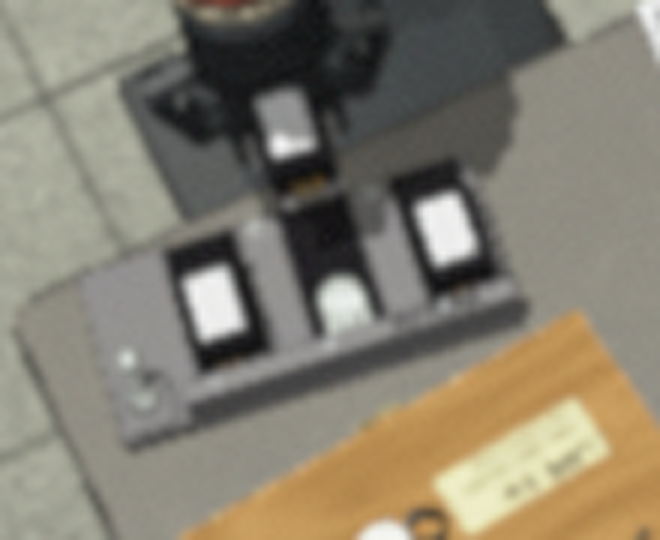

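The pack is held level in front of bay 1 (crop (290,135)), lined up with the free rail at (335,270). Descending.

{"method": "send_rows", "body": {
  "rows": [
    [3.0, [0.1, 0, 1.2], 0],
    [3.0, [0, 0, 1.2], 0],
    [3.0, [0.1, 0, 1.2], 0],
    [3.0, [0.1, 0, 1.1], 0],
    [3.0, [0, 0, 1.2], 0],
    [3.0, [0, 0, 0], 0],
    [3.0, [0, 0, 0], 0]
  ]
}}

```text
t: 12.5
tool_pos: [0.4241, -0.1491, 0.0519]
tool_rot: [3.132, -0.247, 0.001]
contact_force: [0.7, -0.9, -2.5]
opening: 0.0368
grip_force: 81.0
```

```bash
python3 - <<'E'
from h import *
st(); plan([(.4236,-.1477,.029,-9.05,3)])
d=grab('scene'); w=cloud(d); print(packs(d))
d=grab('top');print(packs(d))
E
```

```text
t 12.5 pos [ 0.4241 -0.1491  0.0519] phi -9.02 toolz [ 3.e-04 -2.e-04 -1.e+00] F [ 0.7 -0.9 -2.5] open 0.0368 grip 81.0
(0.4236, -0.1477, 0.029, -9.05) [([-0.0, -0.0, 0.8], np.float64(0.0)), ([-0.1, -0.1, 0.7], np.float64(0.0)), ([0.0, -0.0, 0.8], np.float64(0.0))]
[(0.4744, 0.2012, 40, 76, -6.6, 151, 0.0469), (0.4815, -0.088, 37, 76, -7.8, 175, 0.0605), (0.4602, -0.2222, 38, 70, -9.4, 180, 0.0608)]
[(0.4712, 0.2018, 38, 70, -6.9, 349, 0.0455), (0.4798, -0.0877, 38, 70, -9.2, 351, 0.0593)]
```

{"method": "send_rows", "body": {
  "rows": [
    [3.0, [0, 0, 0.8], 0],
    [3.0, [0, 0, 0.8], 0],
    [3.0, [-0.1, -0.1, 0.7], 0],
    [3.0, [0, 0, 0], 0],
    [3.0, [0, 0, 0], 0]
  ]
}}

```text
t: 13.22
tool_pos: [0.4229, -0.1477, 0.0284]
tool_rot: [-3.132, 0.247, 0.001]
contact_force: [-0.1, 0.1, -2.0]
opening: 0.0369
grip_force: 81.1
```

```bash
python3 - <<'E'
from h import *
st(); plan([(.469,-.1549,.029,-9.05,9)])
E
```

```text
t 13.22 pos [ 0.4229 -0.1477  0.0284] phi -9.02 toolz [-5.e-04  3.e-04 -1.e+00] F [-0.1  0.1 -2. ] open 0.0369 grip 81.1
(0.469, -0.1549, 0.029, -9.05) [([0.5, -0.0, -0.0], np.float64(0.0)), ([0.5, -0.0, -0.0], np.float64(0.0)), ([0.6, -0.0, -0.0], np.float64(0.0)), ([0.5, -0.0, -0.0], np.float64(0.0)), ([0.5, -0.0, -0.0], np.float64(0.0)), ([0.5, -0.0, -0.0], np.float64(0.0)), ([0.5, -0.0, -0.0], np.float64(0.0)), ([0.5, -0.0, -0.1], np.float64(0.0)), ([0.6, -0.0, 0.0], np.float64(0.0))]
```

{"method": "send_rows", "body": {
  "rows": [
    [3.0, [0.5, 0, 0], 0],
    [3.0, [0.5, 0, 0], 0],
    [3.0, [0.5, 0, 0], 0],
    [3.0, [0.5, 0, 0], 0],
    [3.0, [0, 0, 0], 0]
  ]
}}

```text
t: 13.85
tool_pos: [0.4433, -0.1511, 0.0288]
tool_rot: [3.132, -0.247, 0.0]
contact_force: [0.6, -0.3, -2.6]
opening: 0.0369
grip_force: 81.1
```

{"method": "send_rows", "body": {
  "rows": [
    [3.0, [0.4, 0, 0], 0],
    [3.0, [0.4, 0, 0], 0],
    [3.0, [0.4, 0, 0], 0],
    [3.0, [0.4, 0, 0], 0],
    [3.0, [0.4, 0, 0], 0],
    [3.0, [0.3, 0, 0], 0],
    [3.0, [0.3, 0, 0], 0],
    [3.0, [0, 0, 0], 0]
  ]
}}

```text
t: 14.85
tool_pos: [0.4684, -0.1549, 0.0282]
tool_rot: [-3.132, 0.247, 0.001]
contact_force: [0.2, -0.3, -1.4]
opening: 0.0369
grip_force: 81.2
```

```bash
python3 - <<'E'
from h import *
st()
d=grab('scene'); print(packs(d))
d=grab('top');print(packs(d))
E
```

```text
t 14.85 pos [ 0.4684 -0.1549  0.0282] phi -9.02 toolz [-6.e-04  4.e-04 -1.e+00] F [ 0.2 -0.3 -1.4] open 0.0369 grip 81.2
[(0.474, 0.2014, 38, 76, -5.3, 150, 0.0467), (0.4852, -0.0885, 37, 64, -10.3, 127, 0.0599), (0.479, -0.161, 50, 50, -10.4, 127, 0.0615), (0.4604, -0.222, 38, 73, -9.7, 155, 0.0607)]
[(0.4712, 0.2022, 37, 69, -6.3, 351, 0.0456), (0.4796, -0.0878, 38, 69, -9.3, 345, 0.0592)]
```

{"method": "send_rows", "body": {
  "rows": [
    [3.0, [0.1, 0, 0], 0],
    [3.0, [0.1, 0, 0], 0],
    [3.0, [0, 0, 0], 0]
  ]
}}

```text
t: 15.32
tool_pos: [0.4698, -0.1552, 0.0284]
tool_rot: [-3.132, 0.247, 0.003]
contact_force: [-3.6, 0.4, -0.1]
opening: 0.0369
grip_force: 81.2
```

{"method": "send_rows", "body": {
  "rows": [
    [3.0, [0.1, 0, 0], 0],
    [3.0, [0.1, 0, 0], 0],
    [3.0, [0, 0, 0], 0]
  ]
}}

```text
t: 15.7
tool_pos: [0.4698, -0.155, 0.0278]
tool_rot: [-3.131, 0.247, 0.011]
contact_force: [-10.1, 2.0, 3.1]
opening: 0.0369
grip_force: 81.6
```

Firm contact with the housing at x=.4698, 10 N. I'll release, check, and move over bay 0's pack.

{"method": "send_rows", "body": {
  "rows": [
    [5.4, [0, 0, 0], 0],
    [5.4, [0, 0, 0], 0],
    [5.4, [0, 0, 0], 0],
    [5.4, [-0.2, 0, -1.0], 0],
    [5.4, [0, 0, -2.0], 0],
    [5.4, [0, 0, -2.5], 0],
    [5.4, [0, -3.4, -0.5], 0],
    [5.4, [0, -3.4, 0], 0],
    [5.4, [0, 0, 0], 0],
    [5.4, [0, 0, 0], 0]
  ]
}}

```text
t: 16.95
tool_pos: [0.4813, -0.0885, 0.0891]
tool_rot: [3.131, -0.246, 0.001]
contact_force: [0.1, 0.0, -0.5]
opening: 0.0538
grip_force: 0.0
```

```bash
python3 - <<'E'
from h import *
st()
plan([(.4797,-.0878,.040,-9.05,4)])
for n in('scene','top'):
    d=grab(n); print(n,tray(d)); [print('  ',p) for p in packs(d)]
E
```

```text
t 16.95 pos [ 0.4813 -0.0885  0.0891] phi -9.0 toolz [ 7.e-04 -6.e-04 -1.e+00] F [ 0.1  0.  -0.5] open 0.0538 grip 0.0
(0.4797, -0.0878, 0.04, -9.05) [([-0.0, -0.0, 1.2], np.float64(0.0)), ([-0.1, -0.0, 1.3], np.float64(0.0)), ([-0.0, -0.0, 1.2], np.float64(0.0)), ([-0.1, -0.0, 1.2], np.float64(0.1))]
scene (0.4655, 0.2034, -6.8, 261, 133)
   (0.4726, 0.2017, 39, 75, -8.7, 151, 0.0468)
   (0.4793, -0.0881, 38, 72, -9.7, 164, 0.06)
   (0.4696, -0.1535, 37, 73, -8.4, 180, 0.0611)
   (0.4588, -0.2218, 37, 74, -9.8, 165, 0.0608)
top (0.4658, 0.2028, -6.9, 260, 128)
   (0.4712, 0.2022, 38, 69, -6.1, 353, 0.0455)
   (0.4608, -0.0761, 20, 27, -10.9, 72, 0.0591)
```

{"method": "send_rows", "body": {
  "rows": [
    [5.4, [0, 0, 1.2], 0],
    [5.4, [-0.1, 0, 1.3], 0],
    [5.4, [0, 0, 1.2], 0],
    [5.4, [-0.1, 0, 1.4], 0],
    [5.4, [0, 0, 1.0], 0],
    [5.4, [0, 0, 0], 0],
    [3.0, [0, 0, 0], 0],
    [3.0, [0, 0, 0], 0],
    [3.0, [0, 0, 0], 0],
    [3.0, [0, 0, 0], 0]
  ],
  "newtons": 80
}}

```text
t: 18.3
tool_pos: [0.4796, -0.088, 0.0283]
tool_rot: [3.132, -0.247, 0.001]
contact_force: [-1.5, -0.5, 4.0]
opening: 0.0367
grip_force: 80.8
```

```bash
python3 - <<'E'
from h import *
st()
E
```

```text
t 18.3 pos [ 0.4796 -0.088   0.0283] phi -9.02 toolz [ 7.e-04 -3.e-04 -1.e+00] F [-1.5 -0.5  4. ] open 0.0367 grip 80.8
```

{"method": "send_rows", "body": {
  "rows": [
    [3.0, [-0.5, 0, -0.1], 0],
    [3.0, [-0.5, 0, 0], 0],
    [3.0, [-0.5, 0, 0], 0],
    [3.0, [-0.5, 0, 0], 0],
    [3.0, [-0.7, 0, 0], 0],
    [3.0, [-0.7, 0, 0], 0],
    [3.0, [-0.7, 0, 0], 0],
    [3.0, [-0.7, 0, 0], 0],
    [3.0, [-0.4, 0, 0], 0],
    [3.0, [0, 0, 0], 0]
  ]
}}

```text
t: 19.55
tool_pos: [0.4272, -0.0796, 0.0284]
tool_rot: [-3.132, 0.247, 0.001]
contact_force: [0.1, 0.0, -2.0]
opening: 0.0369
grip_force: 80.7
```

```bash
python3 - <<'E'
from h import *
st()
for n in('scene','top'):
    d=grab(n); print(n,tray(d)); [print('  ',p) for p in packs(d)]
x,y=ctrl.get_obs()['tool_pos'][:2]
plan([(x,y,.11,-9.05,4),(.4576,.1355,.11,-6.85,7)])
E
```

```text
t 19.55 pos [ 0.4272 -0.0796  0.0284] phi -9.02 toolz [-8.e-04  3.e-04 -1.e+00] F [ 0.1  0.  -2. ] open 0.0369 grip 80.7
scene (0.465, 0.204, -6.8, 262, 132)
   (0.4719, 0.2017, 38, 72, -7.1, 140, 0.0466)
   (0.4413, -0.0804, 50, 48, 29.5, 124, 0.0597)
   (0.4714, -0.154, 38, 75, -9.5, 189, 0.0601)
   (0.4599, -0.222, 38, 72, -8.6, 168, 0.0604)
top (0.4658, 0.2028, -6.8, 260, 128)
   (0.4713, 0.2023, 37, 70, -7.0, 349, 0.0457)
   (0.4884, -0.157, 38, 29, -8.8, 133, 0.0595)
   (0.4734, -0.2235, 38, 39, -8.9, 192, 0.0593)
(np.float64(0.4275492433025432), np.float64(-0.07965419110121275), 0.11, -9.05) [([0.0, 0.0, -2.0], np.float64(0.0)), ([0.0, 0.0, -2.1], np.float64(0.0)), ([0.0, 0.0, -2.0], np.float64(0.0)), ([0.0, 0.0, -2.1], np.float64(0.0))]
(0.4576, 0.1355, 0.11, -6.85) [([-0.1, -3.1, 0.0], np.float64(-0.3)), ([0.0, -3.1, 0.0], np.float64(-0.3)), ([-0.0, -3.1, 0.0], np.float64(-0.3)), ([-0.0, -3.1, 0.0], np.float64(-0.3)), ([-0.0, -3.1, 0.0], np.float64(-0.3)), ([-0.0, -3.1, 0.0], np.float64(-0.4)), ([0.0, -3.1, 0.0], np.float64(-0.3))]
```

{"method": "send_rows", "body": {
  "rows": [
    [3.0, [0, 0, -1.5], 0],
    [3.0, [0, 0, -2.3], 0],
    [3.0, [0, 0, -2.3], 0],
    [3.0, [0, 0, -2.1], 0]
  ]
}}

```text
t: 20.15
tool_pos: [0.4283, -0.0799, 0.1126]
tool_rot: [3.131, -0.247, 0.002]
contact_force: [0.4, -0.1, -1.7]
opening: 0.0369
grip_force: 80.6
```

{"method": "send_rows", "body": {
  "rows": [
    [3.0, [-0.1, -3.1, 0], -0.3],
    [3.0, [0, -3.1, 0], -0.3],
    [3.0, [0, -3.1, 0], -0.3],
    [3.0, [0, -3.1, 0], -0.3],
    [3.0, [0, -3.1, 0], -0.3],
    [3.0, [0, -3.1, 0], -0.4],
    [3.0, [0, -3.1, 0], -0.3],
    [3.0, [0, 0, 0], 0],
    [3.0, [0, 0, 0], 0]
  ]
}}

```text
t: 21.28
tool_pos: [0.4575, 0.135, 0.1111]
tool_rot: [3.136, -0.186, 0.001]
contact_force: [0.1, -0.1, -2.0]
opening: 0.0367
grip_force: 80.8
```

```bash
python3 - <<'E'
from h import *
st()
for n in('scene','top'):
    d=grab(n,n+'6'); print(n,tray(d)); [print('  ',p) for p in packs(d)]
plan([(.4576,.1355,.016,-6.85,6)])
E
```

```text
t 21.27 pos [0.4575 0.135  0.1111] phi -6.8 toolz [ 4.e-04 -4.e-04 -1.e+00] F [ 0.1 -0.1 -2. ] open 0.0367 grip 80.8
scene (0.4657, 0.2031, -7.2, 261, 132)
   (0.4717, 0.2019, 38, 73, -8.8, 147, 0.0465)
   (0.4708, -0.1537, 37, 76, -8.4, 180, 0.0607)
   (0.4589, -0.2218, 38, 74, -9.8, 171, 0.0604)
top (0.4658, 0.2027, -6.8, 260, 128)
   (0.4689, -0.1536, 38, 69, -8.6, 348, 0.0595)
   (0.4582, -0.2211, 39, 69, -9.7, 355, 0.0594)
(0.4576, 0.1355, 0.016, -6.85) [([0.0, -0.0, 1.6], np.float64(-0.0)), ([0.0, -0.0, 1.6], np.float64(-0.0)), ([0.0, -0.0, 1.5], np.float64(-0.0)), ([0.0, -0.1, 1.6], np.float64(-0.0)), ([0.0, 0.0, 1.6], np.float64(-0.0)), ([0.0, 0.0, 1.6], np.float64(-0.0))]
```

View pics/scene6.png

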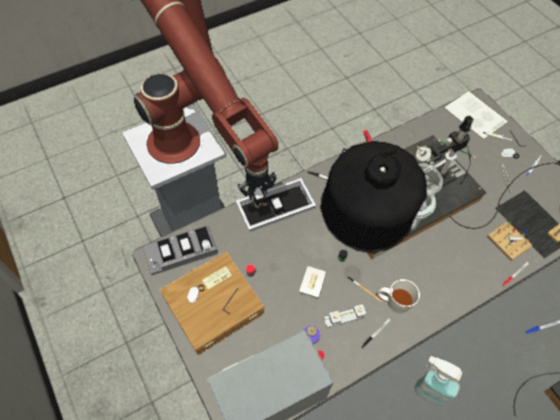

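The charged pack is over the tray (scene (262,195)), bay 1 holds the first run-down pack home, and the left bay is empty. Lowering.

{"method": "send_rows", "body": {
  "rows": [
    [3.0, [0, 0, 2.0], 0],
    [3.0, [0, 0, 2.0], 0],
    [3.0, [0, 0, 2.0], 0],
    [3.0, [0, 0, 1.8], 0],
    [3.0, [0, 0, 1.0], 0],
    [3.0, [0, 0, 0.6], 0],
    [3.0, [0, 0, 0], 0],
    [3.0, [0, 0, 0], 0]
  ]
}}

```text
t: 22.38
tool_pos: [0.4581, 0.1353, 0.0174]
tool_rot: [-3.136, 0.187, -0.002]
contact_force: [-0.2, 0.2, -1.6]
opening: 0.0367
grip_force: 80.8
```

{"method": "send_rows", "body": {
  "rows": [
    [3.0, [0, 0, 0.2], 0],
    [5.4, [0, 0, 0], 0],
    [5.4, [0, 0, 0], 0],
    [5.4, [0, 0, 0], 0],
    [5.4, [0, 0, -1.0], 0],
    [5.4, [0, 0, -2.0], 0],
    [5.4, [0, 0, -3.0], 0],
    [5.4, [0.3, -3.4, -1.5], 0],
    [5.4, [0.2, -3.4, 0], 0],
    [5.4, [0, 0, 0], 0]
  ]
}}

```text
t: 23.62
tool_pos: [0.4711, 0.2037, 0.0909]
tool_rot: [-3.136, 0.183, -0.003]
contact_force: [0.4, 0.1, 0.1]
opening: 0.0539
grip_force: 0.0
```

```bash
python3 - <<'E'
from h import *
st()
for n in('scene','top'):
    d=grab(n); print(n,tray(d)); [print('  ',p) for p in packs(d)]
plan([(.4713,.2021,.013,-6.85,6)])
E
```

```text
t 23.62 pos [0.4711 0.2037 0.0909] phi -6.67 toolz [ 1.7e-03  6.0e-04 -1.0e+00] F [0.4 0.1 0.1] open 0.0539 grip 0.0
scene (0.466, 0.2029, -6.5, 261, 132)
   (0.4726, 0.2016, 38, 72, -7.7, 146, 0.0463)
   (0.46, 0.1352, 38, 73, -6.0, 152, 0.0464)
   (0.4698, -0.1541, 38, 72, -9.1, 169, 0.0604)
   (0.4597, -0.2222, 37, 73, -9.2, 180, 0.0607)
top (0.4657, 0.2027, -6.8, 260, 128)
   (0.4689, -0.1537, 39, 70, -9.4, 355, 0.0594)
   (0.4582, -0.2219, 39, 69, -9.3, 347, 0.0594)
(0.4713, 0.2021, 0.013, -6.85) [([0.0, -0.0, 1.3], np.float64(0.0)), ([0.0, -0.0, 1.3], np.float64(0.0)), ([0.0, -0.0, 1.2], np.float64(0.0)), ([0.1, -0.0, 1.3], np.float64(0.0)), ([-0.0, -0.0, 1.3], np.float64(0.1)), ([-0.0, -0.0, 1.3], np.float64(-0.0))]
```

The charged pack stands in the tray at (.459,.135). Next, pick up A.

{"method": "send_rows", "body": {
  "rows": [
    [5.4, [0, 0.1, 1.5], 0],
    [5.4, [0, 0, 1.5], 0],
    [5.4, [0, 0, 1.5], 0],
    [5.4, [0, 0, 1.8], 0],
    [5.4, [0, 0, 1.0], 0],
    [5.4, [0, 0, 0.4], 0],
    [3.0, [0, 0, 0], 0],
    [3.0, [0, 0, 0], 0],
    [3.0, [0, 0, 0], 0],
    [3.0, [0, 0, 0], 0]
  ]
}}

```text
t: 24.98
tool_pos: [0.4704, 0.2012, 0.0128]
tool_rot: [-3.136, 0.187, -0.0]
contact_force: [-0.0, -0.4, -0.8]
opening: 0.0367
grip_force: 80.0
```

{"method": "send_rows", "body": {
  "rows": [
    [3.0, [0, 0, -0.5], 0],
    [3.0, [0, 0, -1.5], 0],
    [3.0, [0, 0, -2.5], 0],
    [3.0, [0, 0, -3.0], 0],
    [3.0, [0, 0, -2.5], 0],
    [3.0, [0, 0, 0], 0]
  ]
}}

```text
t: 25.72
tool_pos: [0.4725, 0.2018, 0.1163]
tool_rot: [-3.134, 0.187, -0.01]
contact_force: [0.3, 0.1, -2.2]
opening: 0.0366
grip_force: 80.2
```

```bash
python3 - <<'E'
from h import *
st()
a=np.radians(-9.05); b=np.array([.4796,-.0874]); p=b-.046*np.array([np.cos(a),np.sin(a)])
print(p)
plan([(*p,.112,-9.05,9)])
for n in('scene','top'):
    d=grab(n); print(n,tray(d)); [print('  ',p) for p in packs(d)]
E
```

```text
t 25.73 pos [0.4725 0.2018 0.1163] phi -6.82 toolz [ 0.0066  0.0018 -1.    ] F [ 0.3  0.1 -2.2] open 0.0366 grip 80.2
[ 0.43417263 -0.08016437]
(np.float64(0.43417263331358297), np.float64(-0.0801643690020977), 0.112, -9.05) [([-0.1, 3.2, 0.0], np.float64(0.2)), ([0.0, 3.1, 0.1], np.float64(0.3)), ([-0.0, 3.2, 0.0], np.float64(0.2)), ([-0.0, 3.1, 0.1], np.float64(0.3)), ([-0.0, 3.2, 0.0], np.float64(0.2)), ([-0.0, 3.2, 0.1], np.float64(0.3)), ([0.0, 3.1, 0.0], np.float64(0.2)), ([0.1, 3.2, 0.1], np.float64(0.3)), ([0.0, 3.2, 0.0], np.float64(0.2))]
scene (0.4647, 0.2043, -6.6, 261, 134)
   (0.4592, 0.1346, 38, 74, -7.2, 148, 0.0461)
   (0.4705, -0.1539, 38, 70, -9.5, 170, 0.0609)
   (0.4613, -0.2228, 38, 74, -11.1, 168, 0.0606)
top (0.4658, 0.2029, -6.8, 260, 128)
   (0.469, -0.1534, 39, 69, -9.1, 352, 0.0593)
   (0.4584, -0.2214, 38, 70, -9.2, 353, 0.0595)
```

{"method": "send_rows", "body": {
  "rows": [
    [3.0, [-0.1, 3.2, 0], 0.2],
    [3.0, [0, 3.1, 0.1], 0.3],
    [3.0, [0, 3.2, 0], 0.2],
    [3.0, [0, 3.1, 0.1], 0.3],
    [3.0, [0, 3.2, 0], 0.2],
    [3.0, [0, 3.2, 0.1], 0.3],
    [3.0, [0, 3.1, 0], 0.2],
    [3.0, [0.1, 3.2, 0.1], 0.3],
    [3.0, [0, 3.2, 0], 0.2],
    [3.0, [0, 0, 0], 0]
  ]
}}

```text
t: 27.08
tool_pos: [0.4304, -0.0823, 0.107]
tool_rot: [-3.131, 0.252, 0.004]
contact_force: [-0.2, 1.0, -1.5]
opening: 0.037
grip_force: 80.8
```

{"method": "send_rows", "body": {
  "rows": [
    [3.0, [0, 0, 1.2], 0],
    [3.0, [0, 0, 1.2], 0],
    [3.0, [0, 0, 1.2], 0],
    [3.0, [0, 0, 1.2], 0],
    [3.0, [0, 0, 1.0], 0],
    [3.0, [0, 0, 0], 0],
    [3.0, [0, 0, 0], 0]
  ]
}}

```text
t: 27.95
tool_pos: [0.432, -0.0813, 0.051]
tool_rot: [3.132, -0.247, 0.001]
contact_force: [-0.3, 0.3, -1.2]
opening: 0.037
grip_force: 80.8
```

```bash
python3 - <<'E'
from h import *
st()
plan([(.4342,-.0802,.0285,-9.05,3)])
E
```

```text
t 27.95 pos [ 0.432  -0.0813  0.051 ] phi -9.02 toolz [ 6.e-04 -2.e-04 -1.e+00] F [-0.3  0.3 -1.2] open 0.037 grip 80.8
(0.4342, -0.0802, 0.0285, -9.05) [([0.1, -0.0, 0.7], np.float64(0.0)), ([0.0, -0.1, 0.8], np.float64(0.0)), ([0.1, -0.0, 0.7], np.float64(0.0))]
```

{"method": "send_rows", "body": {
  "rows": [
    [3.0, [0, 0, 0.8], 0],
    [3.0, [0.1, -0.1, 0.8], 0],
    [3.0, [0, 0, 0.7], 0],
    [3.0, [0, 0, 0], 0],
    [3.0, [0, 0, 0], 0]
  ]
}}

```text
t: 28.58
tool_pos: [0.4327, -0.0803, 0.0274]
tool_rot: [-3.132, 0.247, 0.001]
contact_force: [0.0, -0.7, -2.2]
opening: 0.0368
grip_force: 81.1
```

```bash
python3 - <<'E'
from h import *
st()
plan([(.4796,-.0874,.028,-9.05,8)])
E
```

```text
t 28.57 pos [ 0.4327 -0.0803  0.0274] phi -9.02 toolz [-4.e-04  1.e-04 -1.e+00] F [ 0.  -0.7 -2.2] open 0.0368 grip 81.1
(0.4796, -0.0874, 0.028, -9.05) [([0.6, -0.0, -0.0], np.float64(0.0)), ([0.6, -0.0, -0.0], np.float64(0.0)), ([0.6, -0.0, -0.0], np.float64(0.0)), ([0.6, -0.0, -0.0], np.float64(0.0)), ([0.6, -0.0, -0.0], np.float64(0.0)), ([0.6, -0.0, -0.0], np.float64(0.0)), ([0.6, -0.0, -0.1], np.float64(0.0)), ([0.5, -0.0, 0.0], np.float64(0.0))]
```

{"method": "send_rows", "body": {
  "rows": [
    [3.0, [0.5, 0, 0], 0],
    [3.0, [0.5, 0, 0], 0],
    [3.0, [0.5, 0, 0], 0],
    [3.0, [0.5, 0, 0], 0],
    [3.0, [0, 0, 0], 0]
  ]
}}

```text
t: 29.2
tool_pos: [0.453, -0.0836, 0.0277]
tool_rot: [3.132, -0.247, 0.0]
contact_force: [0.1, -0.1, -2.2]
opening: 0.0366
grip_force: 81.1
```

{"method": "send_rows", "body": {
  "rows": [
    [3.0, [0.5, 0, 0], 0],
    [3.0, [0.5, 0, 0], 0],
    [3.0, [0.4, 0, 0], 0],
    [3.0, [0.4, 0, 0], 0],
    [3.0, [0.4, 0, 0], 0],
    [3.0, [0.3, 0, 0], 0],
    [3.0, [0.2, 0, 0], 0],
    [3.0, [0, 0, 0], 0]
  ]
}}

```text
t: 30.2
tool_pos: [0.479, -0.0877, 0.0272]
tool_rot: [-3.132, 0.247, 0.001]
contact_force: [-0.4, 0.4, -1.7]
opening: 0.037
grip_force: 81.0
```

{"method": "send_rows", "body": {
  "rows": [
    [3.0, [0.1, 0, 0], 0],
    [3.0, [0, 0, 0], 0],
    [3.0, [0, 0, 0], 0]
  ]
}}

```text
t: 30.58
tool_pos: [0.479, -0.0876, 0.0271]
tool_rot: [-3.131, 0.247, 0.004]
contact_force: [-5.0, 0.6, -0.6]
opening: 0.0369
grip_force: 81.1
```

{"method": "send_rows", "body": {
  "rows": [
    [3.0, [0.1, 0, 0], 0],
    [3.0, [0, 0, 0], 0],
    [5.4, [0, 0, 0], 0],
    [5.4, [0, 0, 0], 0],
    [5.4, [0, 0, 0], 0],
    [5.4, [-0.2, 0, -1.0], 0],
    [5.4, [0, 0, -2.0], 0],
    [5.4, [0, 0, -3.0], 0],
    [5.4, [0, 3.4, -0.5], 0],
    [5.4, [0, 3.4, 0], 0]
  ]
}}

```text
t: 31.82
tool_pos: [0.4695, -0.1559, 0.0948]
tool_rot: [3.131, -0.245, 0.006]
contact_force: [0.0, 0.4, -0.2]
opening: 0.0538
grip_force: 0.0
```

{"method": "send_rows", "body": {
  "rows": [
    [5.4, [0, 3.4, 0], 0],
    [5.4, [0, 3.4, 0], 0],
    [5.4, [0, 0, 0], 0],
    [5.4, [0, 0, 0], 0]
  ]
}}

```text
t: 32.33
tool_pos: [0.458, -0.2217, 0.093]
tool_rot: [-3.132, 0.247, -0.001]
contact_force: [-0.1, -0.4, 0.4]
opening: 0.0539
grip_force: 0.0
```

```bash
python3 - <<'E'
from h import *
st()
plan([(.4582,-.2218,.028,-9.05,5)])
for n in('scene','top'):
    d=grab(n); print(n,tray(d)); [print('  ',p) for p in packs(d)]
E
```

```text
t 32.33 pos [ 0.458  -0.2217  0.093 ] phi -9.03 toolz [ 4.e-04  2.e-04 -1.e+00] F [-0.1 -0.4  0.4] open 0.0539 grip 0.0
(0.4582, -0.2218, 0.028, -9.05) [([0.0, 0.0, 1.3], np.float64(0.0)), ([0.0, 0.0, 1.3], np.float64(0.0)), ([0.0, 0.0, 1.3], np.float64(0.0)), ([0.0, 0.0, 1.3], np.float64(0.0)), ([0.0, 0.0, 1.3], np.float64(0.0))]
scene (0.4652, 0.2036, -6.7, 261, 134)
   (0.4601, 0.1353, 37, 73, -7.9, 154, 0.0469)
   (0.4821, -0.0865, 39, 71, -10.5, 170, 0.0607)
   (0.4702, -0.1538, 38, 73, -9.4, 173, 0.0606)
   (0.4599, -0.2222, 39, 74, -7.9, 183, 0.0604)
top (0.4689, 0.2287, -6.8, 312, 128)
   (0.4584, 0.1362, 37, 69, -7.6, 351, 0.0454)
   (0.4798, -0.0865, 39, 70, -9.2, 353, 0.0592)
   (0.4692, -0.1535, 38, 69, -9.8, 351, 0.0595)
   (0.4374, -0.2175, 27, 36, 0.1, 132, 0.0591)
```

{"method": "send_rows", "body": {
  "rows": [
    [5.4, [0, 0, 1.4], 0],
    [5.4, [0, 0, 1.4], 0],
    [5.4, [0, 0, 1.4], 0],
    [5.4, [0, 0, 1.4], 0],
    [5.4, [0, 0, 0.9], 0],
    [5.4, [0, 0, 0], 0],
    [3.0, [0, 0, 0], 0],
    [3.0, [0, 0, 0], 0],
    [3.0, [0, 0, 0], 0],
    [3.0, [0, 0, 0], 0]
  ]
}}

```text
t: 33.67
tool_pos: [0.4583, -0.2224, 0.0284]
tool_rot: [3.131, -0.247, 0.001]
contact_force: [-1.3, -0.3, 4.4]
opening: 0.0368
grip_force: 80.9
```

```bash
python3 - <<'E'
from h import *
st()
for n in('scene','top'):
    d=grab(n,n+'7'); print(n,tray(d)); print('  ',packs(d)[0])
E
```

```text
t 33.67 pos [ 0.4583 -0.2224  0.0284] phi -9.02 toolz [ 8.e-04 -8.e-04 -1.e+00] F [-1.3 -0.3  4.4] open 0.0368 grip 80.9
scene (0.4654, 0.2034, -6.2, 262, 133)
   (0.4593, 0.1355, 38, 72, -6.1, 158, 0.0467)
top (0.4689, 0.2283, -6.8, 312, 128)
   (0.4583, 0.1361, 38, 70, -6.1, 355, 0.0455)
```

View pics/top7.png

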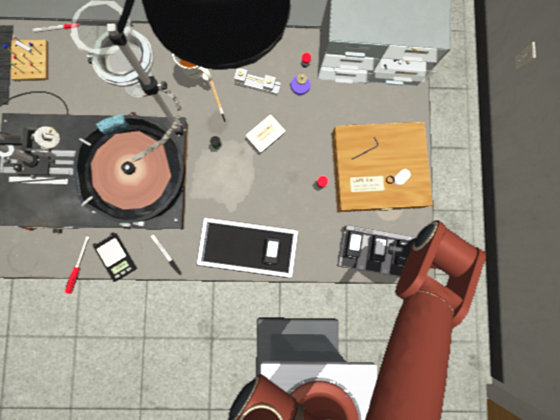

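The tray hasn't moved ((248,247), one pack at (272,250)); the odd top reading was the turntable's edge. Sliding the last charged pack off.

{"method": "send_rows", "body": {
  "rows": [
    [3.0, [-0.5, 0, -0.1], 0],
    [3.0, [-0.5, 0, 0], 0],
    [3.0, [-0.5, 0, 0], 0],
    [3.0, [-0.5, 0, 0], 0],
    [3.0, [-0.7, 0, 0], 0],
    [3.0, [-0.7, 0, 0], 0],
    [3.0, [-0.7, 0, 0], 0],
    [3.0, [-0.7, 0, 0], 0],
    [3.0, [-0.4, 0, 0], 0],
    [3.0, [0, 0, 0], 0]
  ]
}}

```text
t: 35.02
tool_pos: [0.4055, -0.2135, 0.0284]
tool_rot: [-3.131, 0.247, 0.004]
contact_force: [-3.2, 0.8, 2.4]
opening: 0.0373
grip_force: 80.7
```

{"method": "send_rows", "body": {
  "rows": [
    [3.0, [0, 0, -1.5], 0],
    [3.0, [0, 0, -2.3], 0],
    [3.0, [0, 0, -2.3], 0],
    [3.0, [0, 0, -2.1], 0],
    [3.0, [0, 0, 0], 0]
  ]
}}

```text
t: 35.65
tool_pos: [0.4079, -0.2148, 0.1131]
tool_rot: [3.129, -0.247, 0.006]
contact_force: [1.1, 0.6, -1.6]
opening: 0.037
grip_force: 80.4
```

```bash
python3 - <<'E'
from h import *
st()
plan([(.466,.206,.112,-6.85,10)])
d=grab('scene'); print(tray(d)); [print('  ',p) for p in packs(d)]
E
```

```text
t 35.65 pos [ 0.4079 -0.2148  0.1131] phi -9.01 toolz [ 0.0039 -0.0028 -1.    ] F [ 1.1  0.6 -1.6] open 0.037 grip 80.4
(0.466, 0.206, 0.112, -6.85) [([-0.1, -4.2, 0.0], np.float64(-0.2)), ([-0.1, -4.3, 0.0], np.float64(-0.2)), ([-0.0, -4.2, 0.0], np.float64(-0.2)), ([-0.1, -4.3, 0.0], np.float64(-0.3)), ([0.0, -4.2, 0.1], np.float64(-0.2)), ([0.0, -4.3, -0.0], np.float64(-0.2)), ([0.0, -4.2, -0.0], np.float64(-0.2)), ([0.1, -4.3, -0.0], np.float64(-0.2)), ([0.0, -4.2, 0.0], np.float64(-0.2)), ([0.1, -4.3, 0.0], np.float64(-0.3))]
(0.4648, 0.2033, -6.9, 261, 133)
   (0.4587, 0.1351, 37, 73, -6.1, 160, 0.0465)
   (0.4824, -0.0871, 38, 74, -8.1, 177, 0.0607)
   (0.47, -0.1542, 38, 74, -8.4, 177, 0.0608)
```

{"method": "send_rows", "body": {
  "rows": [
    [3.0, [-0.1, -4.2, 0], -0.2],
    [3.0, [-0.1, -4.3, 0], -0.2],
    [3.0, [0, -4.2, 0], -0.2],
    [3.0, [-0.1, -4.3, 0], -0.3],
    [3.0, [0, -4.2, 0.1], -0.2],
    [3.0, [0, -4.3, 0], -0.2],
    [3.0, [0, -4.2, 0], -0.2],
    [3.0, [0.1, -4.3, 0], -0.2],
    [3.0, [0, -4.2, 0], -0.2],
    [3.0, [0.1, -4.3, 0], -0.3]
  ]
}}

```text
t: 36.95
tool_pos: [0.4641, 0.2083, 0.108]
tool_rot: [3.135, -0.186, -0.004]
contact_force: [0.6, -0.2, -1.8]
opening: 0.037
grip_force: 80.8
```

{"method": "send_rows", "body": {
  "rows": [
    [3.0, [0, 0, 0], 0],
    [3.0, [0, 0, 0], 0]
  ]
}}

```text
t: 37.2
tool_pos: [0.4642, 0.2067, 0.1083]
tool_rot: [3.135, -0.186, -0.004]
contact_force: [-0.9, -0.1, -2.4]
opening: 0.0371
grip_force: 81.1
```

```bash
python3 - <<'E'
from h import *
st()
plan([(.466,.206,.017,-6.85,6)])
d=grab('scene','s8'); cv2.imwrite('pics/s8.png',cv2.resize(d['frame'][140:260,190:340,::-1],None,fx=5,fy=5,interpolation=cv2.INTER_CUBIC)); print(tray(d))
w=cloud(d); m=(w[...,2]>.12)&(w[...,2]<.16)&(d['frame'].min(2)>150)&(abs(w[...,1]-.2)<.08)&(w[...,0]<.55); print(w[m].shape,np.median(w[m],0) if m.any() else 0)
E
```

```text
t 37.2 pos [0.4642 0.2067 0.1083] phi -6.8 toolz [-0.0025 -0.0011 -1.    ] F [-0.9 -0.1 -2.4] open 0.0371 grip 81.1
(0.466, 0.206, 0.017, -6.85) [([0.0, 0.0, 1.5], np.float64(0.0)), ([0.1, 0.0, 1.5], np.float64(0.0)), ([-0.0, 0.0, 1.6], np.float64(0.0)), ([0.0, 0.0, 1.5], np.float64(0.0)), ([0.1, 0.0, 1.5], np.float64(0.0)), ([-0.0, 0.0, 1.5], np.float64(0.1))]
(0.4649, 0.2031, -6.6, 261, 132)
(25, 3) [0.47811799 0.20164055 0.1426766 ]
```

View pics/s8.png

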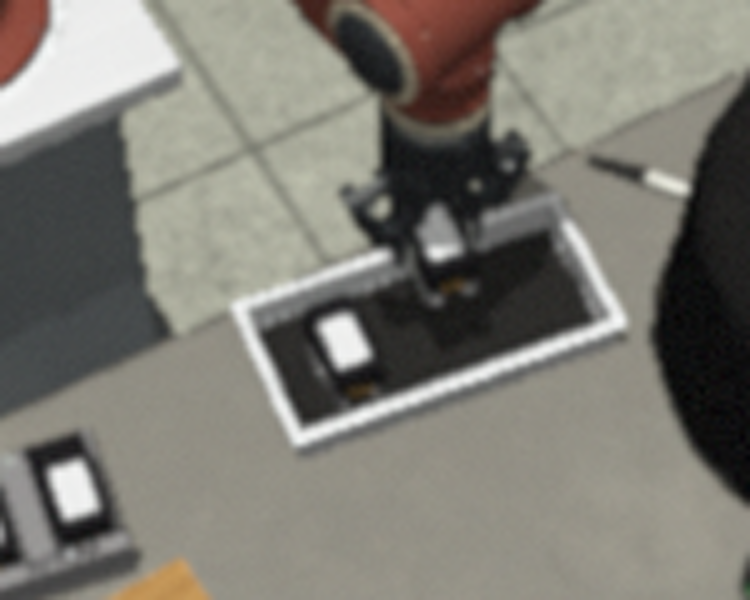

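The pack is held level over the tray floor at crop (445,250); the other charged pack stands at (345,345). Lowering.

{"method": "send_rows", "body": {
  "rows": [
    [3.0, [0, 0, 1.8], 0],
    [3.0, [0.1, 0, 1.8], 0],
    [3.0, [0, 0, 1.8], 0],
    [3.0, [0, 0, 1.6], 0],
    [3.0, [0.1, 0, 1.0], 0],
    [3.0, [0, 0, 0.7], 0],
    [3.0, [0, 0, 0], 0],
    [3.0, [0, 0, 0], 0]
  ]
}}

```text
t: 38.25
tool_pos: [0.4677, 0.207, 0.0233]
tool_rot: [-3.136, 0.187, -0.002]
contact_force: [0.0, -0.0, -2.3]
opening: 0.0369
grip_force: 81.2
```

{"method": "send_rows", "body": {
  "rows": [
    [3.0, [0, 0, 0.3], 0],
    [3.0, [0, 0, 0], 0],
    [3.0, [0, 0, 0], 0]
  ]
}}

```text
t: 38.62
tool_pos: [0.4672, 0.2069, 0.0197]
tool_rot: [-3.136, 0.187, -0.0]
contact_force: [-0.5, 0.2, -1.5]
opening: 0.0371
grip_force: 81.2
```

Still carrying the weight, so I'll go a bit lower and then release.

{"method": "send_rows", "body": {
  "rows": [
    [3.0, [0, 0, 0.2], 0],
    [3.0, [0, 0, 0.2], 0],
    [3.0, [0, 0, 0], 0]
  ]
}}

```text
t: 39.0
tool_pos: [0.4669, 0.2068, 0.0153]
tool_rot: [3.136, -0.187, -0.001]
contact_force: [0.4, -0.2, -2.2]
opening: 0.0368
grip_force: 81.2
```

{"method": "send_rows", "body": {
  "rows": [
    [5.4, [0, 0, 0], 0],
    [5.4, [0, 0, 0], 0],
    [5.4, [0, 0, 0], 0],
    [5.4, [0, 0, -1.0], 0],
    [5.4, [0, 0, -2.0], 0],
    [5.4, [0, 0, -3.0], 0],
    [5.4, [0, 0, -4.0], 0],
    [5.4, [0, 4, -4.0], 0],
    [2.0, [0, 5, 0], 0],
    [0.0, [0, 5, 0], 0]
  ]
}}

```text
t: 40.25
tool_pos: [0.4509, 0.0667, 0.1576]
tool_rot: [-3.136, 0.185, -0.005]
contact_force: [0.5, -0.1, 0.1]
opening: 0.0178
grip_force: 0.0
```

```bash
python3 - <<'E'
from h import *
st()
for n in('scene','top'):
    d=grab(n); print(n,tray(d)); [print('  ',p) for p in packs(d)]
    w=cloud(d); m=(w[...,2]>.04)&(w[...,2]<.062)&(w[...,1]<-.255)&(w[...,1]>-.31)&(w[...,0]>.4)&(w[...,0]<.53); q=w[m]
    print(' tip?',len(q),q.mean(0).round(4),q[np.argmax(q[:,2])].round(4),q.min(0).round(3),q.max(0).round(3))
a=np.radians(-9.05); ex=np.array([np.cos(a),np.sin(a)]); ey=np.array([-np.sin(a),np.cos(a)])
b=np.array([.469,-.1546]); o=b-.011*ex
for lx in(.040,.028,.0): print(lx,(o+lx*ex-.122*ey).round(4))
cv2.imwrite('pics/t9.png',cv2.resize(d['frame'][220:290,330:440,::-1],None,fx=6,fy=6,interpolation=cv2.INTER_CUBIC))
E
```

```text
t 40.25 pos [0.4509 0.0667 0.1576] phi -6.76 toolz [ 3.4e-03 -2.0e-04 -1.0e+00] F [ 0.5 -0.1  0.1] open 0.0178 grip 0.0
scene (0.4655, 0.2039, -6.3, 261, 133)
   (0.4668, 0.2066, 39, 75, -6.9, 141, 0.0466)
   (0.4588, 0.135, 37, 73, -7.8, 159, 0.0463)
   (0.4809, -0.087, 38, 72, -9.2, 171, 0.0603)
   (0.4693, -0.1537, 38, 73, -9.5, 175, 0.0608)
 tip? 17 [ 0.4761 -0.2733  0.049 ] [ 0.4676 -0.2822  0.0581] [ 0.464 -0.284  0.04 ] [ 0.502 -0.256  0.058]
top (0.4669, 0.2123, -6.8, 241, 128)
   (0.4668, 0.2072, 38, 69, -5.6, 351, 0.0457)
   (0.4585, 0.136, 38, 69, -6.5, 354, 0.0456)
   (0.4824, -0.1036, 69, 23, 13.8, 102, 0.0592)
   (0.4689, -0.1536, 39, 69, -8.8, 353, 0.0594)
 tip? 25 [ 0.4772 -0.2714  0.049 ] [ 0.4652 -0.2775  0.0571] [ 0.462 -0.282  0.04 ] [ 0.501 -0.256  0.057]
0.04 [ 0.4784 -0.2796]
0.028 [ 0.4666 -0.2778]
0.0 [ 0.4389 -0.2734]
```

View pics/t9.png

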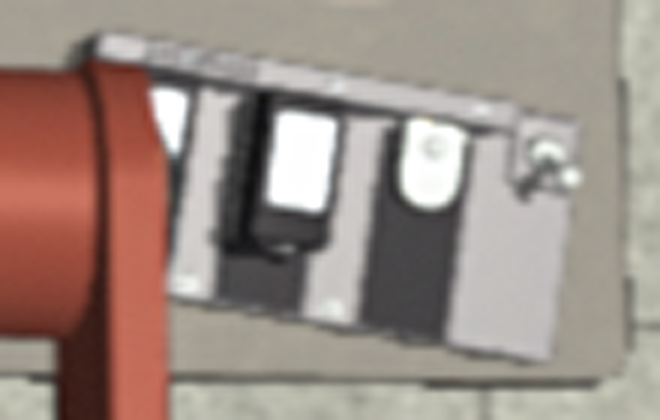

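The toggle's ball is at crop (568,178), world about (.467,-.279,.052), leaning forward as geometry says. Bay 2 is empty and bays 0 and 1 hold packs. I'll approach in front of it with shut fingers.

```bash
python3 - <<'E'
from h import *
a=np.radians(-9.05); ex=np.array([np.cos(a),np.sin(a)]); ey=np.array([-np.sin(a),np.cos(a)])
o=np.array([.469,-.1546])-.011*ex; p=o-.002*ex-.125*ey; e=o+.037*ex-.125*ey
print(p,e); plan([(*p,.11,-9.05,10),(*p,.047,-9.05,4)])
E
```

```text
[ 0.43649979 -0.27599908] [ 0.4750143  -0.28213364]
(np.float64(0.4364997903986693), np.float64(-0.2759990789745522), 0.11, -9.05) [([0.3, 3.4, 0.5], np.float64(0.2)), ([0.3, 3.4, 0.4], np.float64(0.2)), ([0.3, 3.4, 0.5], np.float64(0.2)), ([0.3, 3.4, 0.5], np.float64(0.2)), ([0.3, 3.4, 0.4], np.float64(0.2)), ([0.4, 3.4, 0.5], np.float64(0.2)), ([0.3, 3.4, 0.5], np.float64(0.2)), ([0.4, 3.3, 0.4], np.float64(0.2)), ([0.4, 3.4, 0.5], np.float64(0.1)), ([0.4, 3.4, 0.5], np.float64(0.2))]
(np.float64(0.4364997903986693), np.float64(-0.2759990789745522), 0.047, -9.05) [([-0.0, 0.0, 1.5], np.float64(0.0)), ([-0.0, 0.0, 1.6], np.float64(0.0)), ([-0.0, 0.0, 1.6], np.float64(0.0)), ([-0.0, 0.0, 1.6], np.float64(0.0))]
```

{"method": "send_rows", "body": {
  "rows": [
    [0, [0.3, 3.4, 0.5], 0.2],
    [0, [0.3, 3.4, 0.4], 0.2],
    [0, [0.3, 3.4, 0.5], 0.2],
    [0, [0.3, 3.4, 0.5], 0.2],
    [0, [0.3, 3.4, 0.4], 0.2],
    [0, [0.4, 3.4, 0.5], 0.2],
    [0, [0.3, 3.4, 0.5], 0.2],
    [0, [0.4, 3.3, 0.4], 0.2],
    [0, [0.4, 3.4, 0.5], 0.1],
    [0, [0.4, 3.4, 0.5], 0.2]
  ],
  "newtons": 20
}}

```text
t: 41.6
tool_pos: [0.4393, -0.2735, 0.1092]
tool_rot: [3.132, -0.238, 0.002]
contact_force: [0.0, 0.3, 0.9]
opening: 0.0006
grip_force: 0.0
```

{"method": "send_rows", "body": {
  "rows": [
    [0, [0, 0, 0], 0],
    [0, [0, 0, 0], 0]
  ]
}}

```text
t: 41.85
tool_pos: [0.439, -0.272, 0.1089]
tool_rot: [-3.132, 0.238, -0.0]
contact_force: [0.8, 0.4, 1.0]
opening: 0.0001
grip_force: 0.0
```

```bash
python3 - <<'E'
from h import *
st(); plan([(.4365,-.276,.047,-9.05,4),(.475,-.2821,.047,-9.05,10)])
for n in('scene','top'):
    d=grab(n); print(n,tray(d)); [print('  ',p) for p in packs(d)]
E
```

```text
t 41.85 pos [ 0.439  -0.272   0.1089] phi -8.7 toolz [ 2.e-04  5.e-04 -1.e+00] F [0.8 0.4 1. ] open 0.0001 grip 0.0
(0.4365, -0.276, 0.047, -9.05) [([-0.0, 0.1, 1.5], np.float64(0.1)), ([-0.1, 0.1, 1.6], np.float64(0.1)), ([-0.0, 0.1, 1.5], np.float64(0.1)), ([-0.1, 0.1, 1.6], np.float64(0.0))]
(0.475, -0.2821, 0.047, -9.05) [([0.4, 0.0, -0.0], np.float64(0.0)), ([0.4, 0.0, -0.0], np.float64(0.0)), ([0.4, 0.0, -0.0], np.float64(0.0)), ([0.4, 0.0, -0.0], np.float64(0.0)), ([0.4, 0.0, -0.0], np.float64(0.0)), ([0.4, 0.0, -0.0], np.float64(0.0)), ([0.3, 0.0, -0.0], np.float64(0.0)), ([0.4, 0.0, -0.0], np.float64(0.0)), ([0.4, 0.0, -0.0], np.float64(0.0)), ([0.4, 0.0, -0.0], np.float64(0.0))]
scene (0.4655, 0.2031, -6.4, 261, 132)
   (0.4681, 0.2069, 39, 70, -6.3, 157, 0.0462)
   (0.4602, 0.1353, 38, 75, -5.1, 154, 0.0468)
   (0.4824, -0.0869, 37, 75, -9.2, 163, 0.0605)
   (0.4711, -0.1544, 38, 71, -9.0, 172, 0.0607)
top (0.4658, 0.2027, -6.8, 260, 128)
   (0.467, 0.2073, 38, 69, -5.9, 349, 0.0456)
   (0.4582, 0.1358, 38, 70, -6.9, 355, 0.0455)
   (0.4795, -0.0868, 38, 69, -9.1, 348, 0.0594)
   (0.4688, -0.1537, 38, 69, -7.8, 350, 0.0594)
```

All four packs check out: the bay 0 pack is where its charged one was home, and both charged packs are in the tray. Now the toggle.

{"method": "send_rows", "body": {
  "rows": [
    [0, [0, 0.1, 1.5], 0.1],
    [0, [-0.1, 0.1, 1.6], 0.1],
    [0, [0, 0.1, 1.5], 0.1],
    [0, [-0.1, 0.1, 1.6], 0],
    [0, [0, 0, 0], 0],
    [0, [0, 0, 0], 0]
  ]
}}

```text
t: 42.7
tool_pos: [0.4363, -0.2766, 0.0468]
tool_rot: [3.132, -0.247, 0.0]
contact_force: [-0.3, -0.4, -0.8]
opening: -0.0002
grip_force: 0.0
```

{"method": "send_rows", "body": {
  "rows": [
    [0, [0.4, 0, 0], 0],
    [0, [0.4, 0, 0], 0],
    [0, [0.4, 0, 0], 0],
    [0, [0.4, 0, 0], 0],
    [0, [0.4, 0, 0], 0],
    [0, [0.4, 0, 0], 0],
    [0, [0.4, 0, 0], 0],
    [0, [0.4, 0, 0], 0],
    [0, [0.3, 0, 0], 0],
    [0, [0, 0, 0], 0]
  ]
}}

```text
t: 43.95
tool_pos: [0.4711, -0.2818, 0.0465]
tool_rot: [3.132, -0.247, 0.001]
contact_force: [-0.5, -0.5, -0.1]
opening: 0.0
grip_force: 0.0
```

{"method": "send_rows", "body": {
  "rows": [
    [0, [0.2, 0, 0], 0],
    [0, [0.2, 0, 0], 0],
    [0, [0, 0, 0], 0]
  ]
}}

```text
t: 44.32
tool_pos: [0.4734, -0.2822, 0.0461]
tool_rot: [-3.131, 0.246, 0.006]
contact_force: [-5.2, 0.6, 1.1]
opening: -0.0003
grip_force: 2.6
```

{"method": "send_rows", "body": {
  "rows": [
    [0, [-1.0, 0, 0], 0],
    [0, [-1.5, 0, 0], 0],
    [0, [-0.5, 0, -3.0], 0],
    [0, [-2, 4, -5.0], 0],
    [0, [-3, 5, -3.0], 0],
    [0, [-3, 5, 0], 0],
    [0, [-3, 5, 0], 0],
    [0, [0, 0, 0], 0]
  ]
}}

```text
t: 45.32
tool_pos: [0.3074, -0.4458, 0.1523]
tool_rot: [3.13, -0.256, 0.001]
contact_force: [0.3, 0.5, -0.8]
opening: -0.0
grip_force: 0.0
```

```bash
python3 - <<'E'
from h import *
st()
for n in('scene','top'):
    d=grab(n); print(n,tray(d)); [print('  ',p) for p in packs(d)]
    w=cloud(d); m=(w[...,2]>.047)&(w[...,2]<.062)&(w[...,1]<-.255)&(w[...,1]>-.31)&(w[...,0]>.4)&(w[...,0]<.53); q=w[m]
    print(' tip',len(q),q.mean(0).round(4))
    if n=='top': cv2.imwrite('pics/ta.png',cv2.resize(d['frame'][200:290,180:440,::-1],None,fx=3,fy=3,interpolation=cv2.INTER_CUBIC))
E
```

```text
t 45.33 pos [ 0.3074 -0.4458  0.1523] phi -9.35 toolz [ 3.0e-04 -1.4e-03 -1.0e+00] F [ 0.3  0.5 -0.8] open -0.0 grip 0.0
scene (0.465, 0.2037, -6.8, 261, 133)
   (0.4675, 0.2071, 39, 74, -8.0, 149, 0.0464)
   (0.4594, 0.1353, 38, 71, -5.6, 146, 0.047)
   (0.4813, -0.087, 38, 74, -8.9, 177, 0.061)
   (0.4709, -0.1542, 38, 72, -8.9, 172, 0.0602)
 tip 8 [ 0.4897 -0.2818  0.0528]
top (0.4657, 0.2027, -6.8, 260, 128)
   (0.4667, 0.2072, 38, 69, -6.6, 350, 0.0457)
   (0.4582, 0.1359, 38, 70, -7.0, 356, 0.0454)
   (0.4798, -0.0864, 39, 69, -8.5, 349, 0.0593)
   (0.4687, -0.1534, 39, 70, -9.6, 353, 0.0594)
 tip 13 [ 0.4892 -0.281   0.0534]
```

View pics/ta.png

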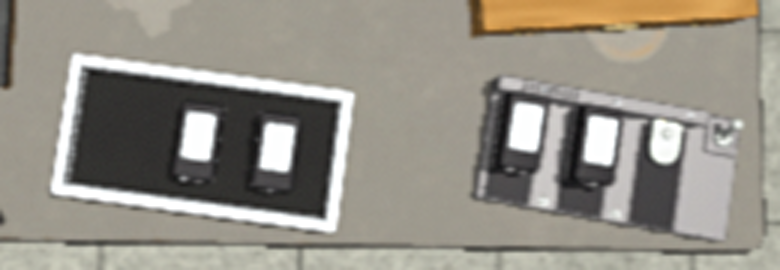

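The toggle's tip is now at x=.490, the fully-on position. Two packs stand in the tray, bays 0 and 1 are filled home, and the arm is clear, so I'm handing in.

```bash
python3 -c "
from station import ctrl
print(ctrl.finish_job())"
```

```text
the job is handed in; nothing more can be done
None
```

Job handed in at about 45 s: the tray is at the front (centre x = 0.466), both charged packs stand in it, both run-down packs read home in bays 0 and 1 by position (the detent balls were not read), and the toggle is on; no verdict came back.

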